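# Set out the play tea set on the toy bench

### The arm

A 7-joint arm with a two-finger parallel gripper is mounted at the origin on the work surface. World frame = base frame: x ahead of the robot, y to its left, z up, the work surface at z = 0. Lengths are in m, angles in rad, forces in N, time in s.
With the tool pointing down it reaches from about 0.425 to 0.875 m from the base axis. Payload 9.9 kg.
Tool frame: the origin (TCP) lies at the very end of the fingers, on their centre line; the grasp point (between the pads) lies 19 mm behind it; z points along the fingers, y is the line along which they close (so a half turn about z gives the same grasp; the last joint's range is limited). The gripper opens to 85 mm and grips with 20 to 120 N. Pads are 22 mm wide; open, the fingers measure 114 mm over their backs; the gripper's body (76 mm by 85 mm) begins 54 mm behind the grasp point. The pads swing forward as they close: fully open they stand 13 mm farther back than shut.
Start: joints at [1.195, 0.576, 0.025, 1.437, -0.015, 1.129, -0.057], TCP at [0.194, -0.646, 0.231] pointing down, gripper open.
Joint ranges: [-2.76, 2.76], [-0.34, 2.15], [-1.52, 1.57], [0.19, 2.46], [-1.09, 4.23], [0.17, 1.99], [-2.82, 2.82]. Speed limits (rad/s): [2.22, 2.22, 3.01, 3.01, 3.14, 3.14, 3.14].

### API

Orientations are given as a rotation vector (axis times angle).
In Python, from workcell import arm, get_image, camera_params, order, models gives the robot as it stands.
- The arm moves only by the tool play_rows, never from a script. Its argument "steps" is a list of rows, each an object of numbers: "dx", "dy", "dz": the shift along the tool's x, y, z in units of 300 mm (1.0 is 300 mm); "ax", "ay", "az": the turn, a rotation vector about the tool's x, y, z in units of 2 pi rad (1.0 is 2 pi rad). A call has 1 to 12 rows; each row is the pose to reach, as a shift and turn from the pose commanded when the call began, along the tool's axes at that moment, turning the shorter way round; what a row does not reach only later rows make up. A row lasts 1/10 s, in which the tool goes at most 50 mm and 8.59 degrees, less where a joint would pass 70% of its speed; a pose out of reach is approached as far as the arm can. A call with a number of a shift or a turn outside -1 to 1 is refused whole. A call with a gripper value outside its range is refused whole. "jaw" is the closure, from -1 (fully open) to 1 (shut), so that 0 is half open, set as the call begins (left out, the last holds). The fingers move at their own pace and stop on an object; "newtons" is the grip in N (left out, the last holds). Time passes only in rows, so rows that repeat a pose let the fingers close. It gives the time, the measured TCP pose, the force, the opening and the grip force at its end, in the units of the state.
- arm.state(): the state, without advancing time (a new reading comes with each control period).
- get_image(name): name is "scene" or "top"; returns the picture (480x640x3 uint8, red, green, blue); there is no depth.
- camera_params(name): a dict with "mtx" (3x3 intrinsics, pixels), "dist_coeffs" ([k1, k2, p1, p2, k3] as OpenCV has them; the pictures are not rectified), "extrinsics" (4x4, takes a point from camera to world coordinates). Camera axes: x right, y down, z forward; pixel columns grow to the right and rows downward; lengths in m; the calibration is good to about 2 mm. A picture is of the moment at which its call begins. camera_params takes no time and is no camera call.
- order.hand_in(): hands the job in; it is judged then, once.
Trained networks look in the newest picture that a camera, given by its name, has taken for a name from the list of things; names that differ only in an ending like _2 or _b are one class to them, and where a whole thing is asked for, a point or a joint stands for the part that bears it (a point fixed in the world has none). Each returns a list of dicts, best first, with "p" (0 to 1); they miss things now and then, are a little off and sometimes report something else, mostly with a low value. They report only what shows in the picture. A call takes as long as a camera call. They do not tell look-alikes from the thing itself.
- models.spot_in(camera, name): "position" ([x, y, z] in m, in world coordinates, good to about 4 mm: the middle of the surface that is visible of it).
The state is a dict: "time_s": time; "q": joint angles; "joint_vel": joint speeds; "tau": joint torques, N m; "ee_pos": TCP position; "tcp_rot": TCP orientation; "contact_force": force on the tool from outside, world axes, zero at the start; "torque": the same for the moment, N m; "opening": opening from 0.0 (shut) to 1.0 (fully open); "grip_force": force on a finger pad.
Only numpy, scipy, OpenCV 4.12 (cv2) and the standard library are available. Lean on these libraries where they do the work, as an engineer would, in place of code of your own. Each camera call takes 0.05 s, during which the arm holds its last target. There are 200 camera calls.

### The job

Set out the child's tea set for display: unpack every ceramic plate from the foam in the carton and stand it upright between the tines of the wooden rack, in a gap of its own with at least one empty gap between neighbouring plates, stand the silicone bowl in the middle of the square recess of the bamboo tray and lay the steel spoon, right way up, in the long recess beside it. The ceramic chips easily, so hold the plates with a light grip (well under 50 N on a pad), set them down softly and never let one drop, knock or be forced; leave the other toys where they are.

Things in the scene. Friction and masses are not known exactly. Their poses are not given: they have to be found in the camera images.
- rack: wooden plate rack, fixed, 100 (its x) by 206 (its y) by 70 mm high. Origin under its centre on the bench, z up. Two round rails, 14 mm thick, axes 18 mm above the bench, run along y at x = -28 and +28 mm; on each stand eight round tines, 8 mm thick, at y = -84, -60, -36, -12, 12, 36, 60, 84 mm, their tops 70 mm above the bench. End boards 36 mm high at y = -96, +96 mm
- rack_gap (a point): point in the rack's middle gap, 66.5 mm above the bench, where a seated plate's centre would lie; axes as the rack's. The tines leave seven gaps, 16 mm clear, at y = -72, -48, -24, 0, 24, 48, 72 mm from here. A plate in a gap has its axis along the rack's y and rests on both rails, its top edge 115 mm above the bench; it may lean up to 10 degrees
- carton: open cardboard carton with a dark grey foam insert, fixed, 140 (its x) by 216 (its y) by 50 mm high. Origin under its centre, z up. Four slots, 18 mm wide, 106 mm long, parallel to its x, lie at y = -72, -24, 24, 72 mm, floors 10 mm above the bench. Each holds a plate on edge or is empty
- plate0: white ceramic toy plate with a thin blue line round its edge, 98 mm across, rim disc 8 mm thick, 0.09 to 0.16 kg. Origin at the middle of that disc; its z is the plate's axis, out of the eating side; on the back a round foot of 24 mm radius stands 5 mm out. It starts on edge in a carton slot, its centre 59 mm and top edge 108 mm above the bench. 2 to 4 such plates are present
- plate1: like plate0. Each plate is fragile: it breaks if the two pads together press on it with more than 100 N (50 N a pad), or if it is pressed or strikes on anything else with more than 30 N, or if it is let fall by more than about 8 mm (0.4 m/s)
- plate2: like plate0, and as fragile
- plate3: like plate0, and as fragile
- tray: low bamboo place tray, fixed to the bench, 164 mm (its x) by 168 mm (its y), floor 8 mm thick with ridges 6 mm wide and 6 mm higher. Origin under its centre, z up. It has a square recess for the bowl and, on its -y side, a long recess for the spoon.
- bowl_place (a point): centre of the floor of the tray's square recess, 92 mm (x) by 88 mm (y) inside, 8 mm above the bench; axes as the tray's
- spoon_place (a point): centre of the floor of the tray's long recess, 152 mm (along the tray's x) by 62 mm inside, 8 mm above the bench; axes as the tray's
- bowl: small grey-green silicone stacking bowl, round, 62 mm across the rim, 48 mm across the foot, 42 mm high, wall 4 mm, 60 g, standing upright. Origin at the centre of its underside, z up along its axis.
- spoon: steel toy spoon, 140 mm long, lying along its x with the round head (44 mm across, 13 mm high) towards +x, 50 g. Origin at mid-length, level with its underside, z up. The straight handle, 10 mm wide, runs from x = -70 to +30 mm, its underside 6 mm and its top 12 mm above the surface; its end carries a 16 mm wide foot.
- drum: red plastic toy drum, 95 mm across, 68 mm high; not part of the job, to be left where it is
- duck: wooden pull-along duck on wheels, 100 mm long, 98 mm high; not part of the job, to be left where it is
- magnifier: green plastic magnifying glass lying flat, 142 mm long; origin at the lens; not part of the job, to be left where it is
- toy_bus: yellow toy bus, 100 mm long, 52 mm high; not part of the job, to be left where it is
- block_arch: arch of wooden blocks in one piece, 90 mm long, 70 mm high; not part of the job, to be left where it is
- rattle: wooden dumb-bell rattle, 120 mm long, lying; not part of the job, to be left where it is
Not all that is in view belongs to the job. Leave any purple look-alike of the rack alone.

How it is judged:
At the end, for the whole second after the job is handed in: each plate upright within 15 degrees between rack tines, on both rails (centre within 12 mm of mid-line), plates over 36 mm apart; bowl upright on the recess floor within 25 mm of bowl_place; spoon flat, within 20 mm along, 25 mm across and 20 degrees of spoon_place; all let go, at rest (z of plate0 in the frame of rack between 0.06 and 0.075 m and x of plate0 in the frame of rack between -0.012 and 0.012 m and y of plate0 in the frame of rack between -0.084 and 0.084 m and angle between plate0's own z axis and vertical between 1.3 and 1.84 rad and angle between the z axis of each of plate0, plate1, plate2, plate3 and the y axis of rack, either way round below 0.25 rad and linear speed of each of plate0, plate1, plate2, plate3, bowl, spoon below 0.02 m/s and contact force between the fingers and plate0 below 0.1 N and z of plate1 in the frame of rack between 0.06 and 0.075 m and x of plate1 in the frame of rack between -0.012 and 0.012 m and y of plate1 in the frame of rack between -0.084 and 0.084 m and angle between plate1's own z axis and vertical between 1.3 and 1.84 rad and contact force between the fingers and plate1 below 0.1 N and z of plate2 in the frame of rack between 0.06 and 0.075 m and x of plate2 in the frame of rack between -0.012 and 0.012 m and y of plate2 in the frame of rack between -0.084 and 0.084 m and angle between plate2's own z axis and vertical between 1.3 and 1.84 rad and contact force between the fingers and plate2 below 0.1 N and z of plate3 in the frame of rack between 0.06 and 0.075 m and x of plate3 in the frame of rack between -0.012 and 0.012 m and y of plate3 in the frame of rack between -0.084 and 0.084 m and angle between plate3's own z axis and vertical between 1.3 and 1.84 rad and contact force between the fingers and plate3 below 0.1 N and distance between each of plate1, plate2, plate3 and plate0 above 0.036 m and distance between each of plate2, plate3 and plate1 above 0.036 m and distance between plate3 and plate2 above 0.036 m and horizontal distance between bowl and bowl_place below 0.025 m and z of bowl in the frame of bowl_place below 0.003 m and angle between each of bowl, spoon's own z axis and vertical below 0.08 rad and x of spoon in the frame of spoon_place between -0.02 and 0.02 m and y of spoon in the frame of spoon_place between -0.025 and 0.025 m and z of spoon in the frame of spoon_place below 0.004 m and angle between the x axis of spoon and the x axis of tray, either way round below 0.35 rad); the robot touches nothing.
It fails at once if a plate squeezed by the fingers with more than about 50 N on a pad (contact force between the fingers and plate0 above 100 N or contact force between the fingers and plate1 above 100 N or contact force between the fingers and plate2 above 100 N or contact force between the fingers and plate3 above 100 N).
It fails at once if a plate knocked or pressed with more than 30 N against the rack, the carton, the tray or another plate (contact force between any of plate0, plate1, plate2, plate3 and rack above 30 N or contact force between any of plate0, plate1, plate2, plate3 and carton above 30 N or contact force between any of plate0, plate1, plate2, plate3 and tray above 30 N or contact force between any of plate1, plate2, plate3 and plate0 above 30 N or contact force between any of plate2, plate3 and plate1 above 30 N or contact force between plate3 and plate2 above 30 N).
It fails at once if a plate dropped: let go and falling faster than 0.4 m/s (a fall of about 8 mm) ((contact force between the fingers and plate0 below 0.1 N and linear speed of plate0 above 0.4 m/s) or (contact force between the fingers and plate1 below 0.1 N and linear speed of plate1 above 0.4 m/s) or (contact force between the fingers and plate2 below 0.1 N and linear speed of plate2 above 0.4 m/s) or (contact force between the fingers and plate3 below 0.1 N and linear speed of plate3 above 0.4 m/s)).
It fails at once if another toy moved by more than 30 mm (distance of any of drum, duck, magnifier, toy_bus, block_arch, rattle from where it was at the start of the episode above 0.03 m).
Of plate0, plate1, plate2, plate3 only 2 to 4 are there at a start; the rules pass over those that are not, and their reading is None.
At some moment in a run one of bowl, spoon may be knocked a few centimetres aside while the robot is not near it.
It also fails if it takes over 210 s, if anything falls off the work surface, if the arm or the gripper's body presses on something with over 40 N, if the wrist force passes 120 N, or if a joint passes its speed limit or range.

## Working session

There is one attempt and no reset: what is moved stays moved. The work goes in short steps, Python scripts to look and compute and a tool call to move; the robot and the scene stay as the last step left them, time stands still between calls to the robot, and variables do not carry over. Pictures are saved under pics/ and viewed, at most 14 in all, crops included, and the job is handed in when it is done.

Besides the shell and the picture viewer there is one more tool, called after "Request:" by a JSON object that holds its "api" and its "payload", one argument or row to a line. play_rows: Moves the arm, as the interface text tells. Its arguments: {"type":"object","properties":{"steps":{"type":"array","items":{"type":"object","properties":{"dx":{"type":"number"},"dy":{"type":"number"},"dz":{"type":"number"},"ax":{"type":"number"},"ay":{"type":"number"},"az":{"type":"number"}}}},"jaw":{"type":"number"},"newtons":{"type":"number"}},"required":["steps"]}

```bash
mkdir -p pics; ls; python3 - <<'E'
from workcell import arm,get_image,camera_params,models
import cv2,numpy as np
for c in("scene","top"):
    cv2.imwrite(f"pics/{c}0.png",get_image(c)[:,:,::-1])
    p=camera_params(c);print(c,np.round(p["mtx"],1).tolist(),np.round(p["dist_coeffs"],3),np.round(p["extrinsics"],3).tolist())
for n in["rack","carton","plate0","tray","bowl","spoon","drum","duck","magnifier","toy_bus","block_arch","rattle"]:
    print(n,[(np.round(d["position"],3).tolist(),round(d["p"],2)) for d in models.spot_in("top",n)])
s=arm.state();print(s["ee_pos"],s["tcp_rot"],s["time_s"])
E
```

```text
pics
scene [[506.2, 0.0, 317.3], [0.0, 506.2, 238.5], [0.0, 0.0, 1.0]] [-0.093  0.     0.     0.     0.   ] [[-0.819, 0.479, -0.315, 0.896], [0.573, 0.686, -0.448, 0.541], [0.001, -0.547, -0.837, 1.117], [0.0, 0.0, 0.0, 1.0]]
top [[575.7, 0.0, 313.4], [0.0, 575.7, 237.5], [0.0, 0.0, 1.0]] [-0.053  0.     0.     0.     0.   ] [[0.021, -0.997, 0.075, 0.429], [-1.0, -0.021, 0.004, 0.007], [-0.003, -0.075, -0.997, 1.29], [0.0, 0.0, 0.0, 1.0]]
rack [([0.485, -0.293, 0.038], 0.75), ([0.257, -0.236, 0.035], 0.59), ([0.788, 0.038, 0.004], 0.4)]
carton [([0.511, 0.297, 0.044], 0.59)]
plate0 [([0.522, 0.37, 0.071], 0.98), ([0.515, 0.333, 0.069], 0.78), ([0.496, 0.233, 0.069], 0.72), ([0.5, 0.282, 0.07], 0.67), ([0.505, 0.295, 0.043], 0.42), ([0.704, -0.259, 0.06], 0.25), ([0.622, 0.005, 0.01], 0.16)]
tray [([0.626, 0.005, 0.008], 0.83), ([0.515, 0.335, 0.069], 0.38)]
bowl [([0.433, 0.051, 0.006], 0.7), ([0.471, -0.088, 0.008], 0.26)]
spoon [([0.472, -0.087, 0.01], 0.96)]
drum [([0.671, 0.223, 0.068], 0.78)]
duck [([0.706, -0.259, 0.063], 0.76)]
magnifier [([0.789, 0.041, 0.004], 0.65)]
toy_bus [([0.662, -0.402, 0.054], 0.77)]
block_arch [([0.662, 0.431, 0.068], 0.69), ([0.674, 0.222, 0.069], 0.21)]
rattle [([0.74, -0.116, 0.026], 0.63)]
[ 0.1941821  -0.64646629  0.2313081 ] [3.10821403e+00 4.56708305e-01 5.83249965e-05] 0.7
```

View pics/top0.png

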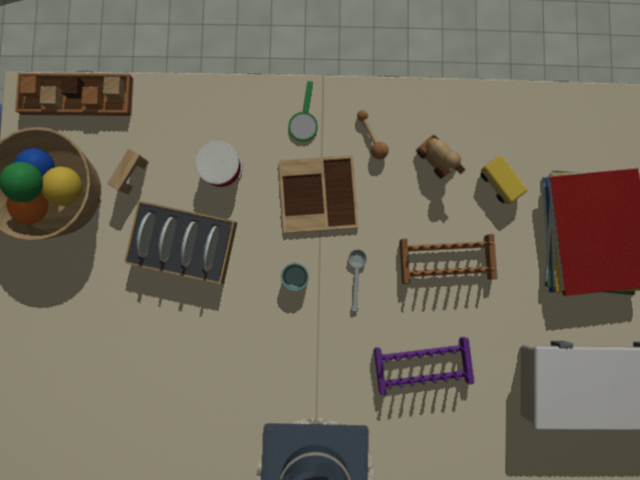

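View pics/scene0.png

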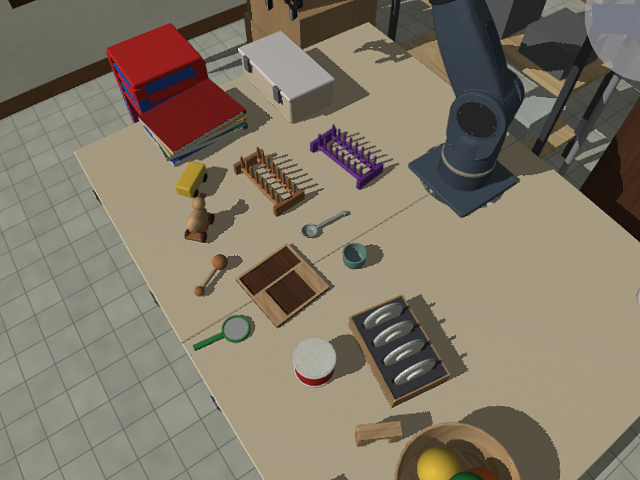

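The top view shows four plates in the carton (px 145–215, ~240), the brown rack (405–495, ~260), the tray (280–357, 157–235), the bowl (294, 277) and the spoon (357, 280). The purple rack is the decoy. Next I'll look closer to get the poses.

```bash
python3 - <<'E'
import cv2,numpy as np
a=cv2.imread("pics/top0.png")
f=lambda x,y,w,h,s:cv2.resize(a[y:y+h,x:x+w],None,fx=s,fy=s,interpolation=cv2.INTER_CUBIC)
cv2.imwrite("pics/c1.png",f(120,195,125,95,6))
cv2.imwrite("pics/c2.png",f(395,225,110,85,7))
cv2.imwrite("pics/c3.png",f(270,145,110,180,3))
E
```

```text
(no output)
```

View pics/c1.png

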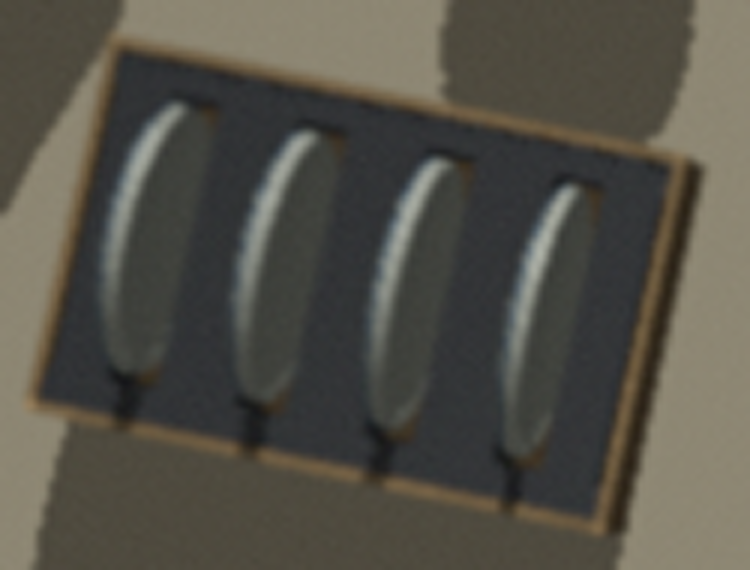

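View pics/c2.png

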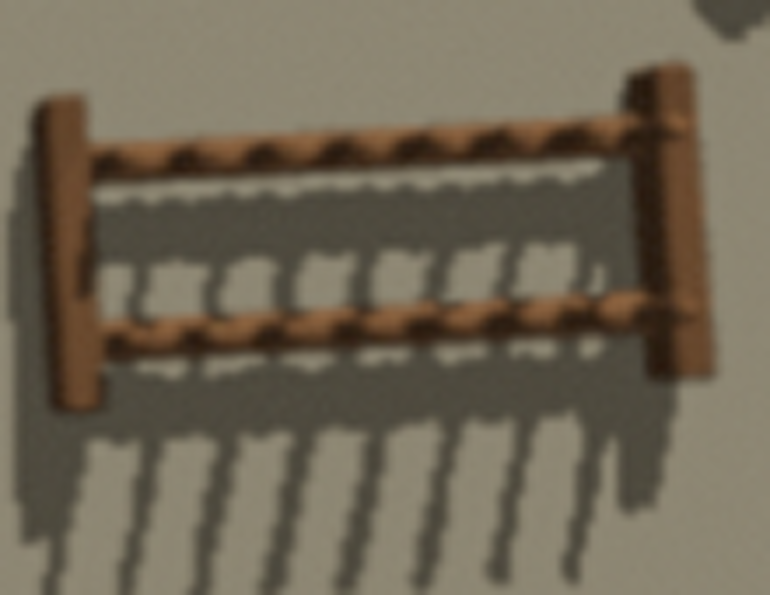

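View pics/c3.png

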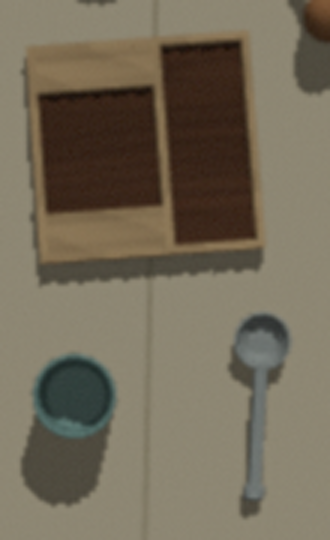

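```bash
python3 - <<'E'
import cv2,numpy as np
a=cv2.imread("pics/scene0.png")
f=lambda x,y,w,h,s:cv2.resize(a[y:y+h,x:x+w],None,fx=s,fy=s,interpolation=cv2.INTER_CUBIC)
cv2.imwrite("pics/s1.png",np.hstack([f(230,140,80,80,5),f(343,288,80,80,5)]))
cv2.imwrite("pics/s1.png",cv2.copyMakeBorder(np.hstack([f(230,140,80,120,5),f(343,288,80,120,5)]),0,0,0,0,0))
E
```

```text
(no output)
```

View pics/s1.png

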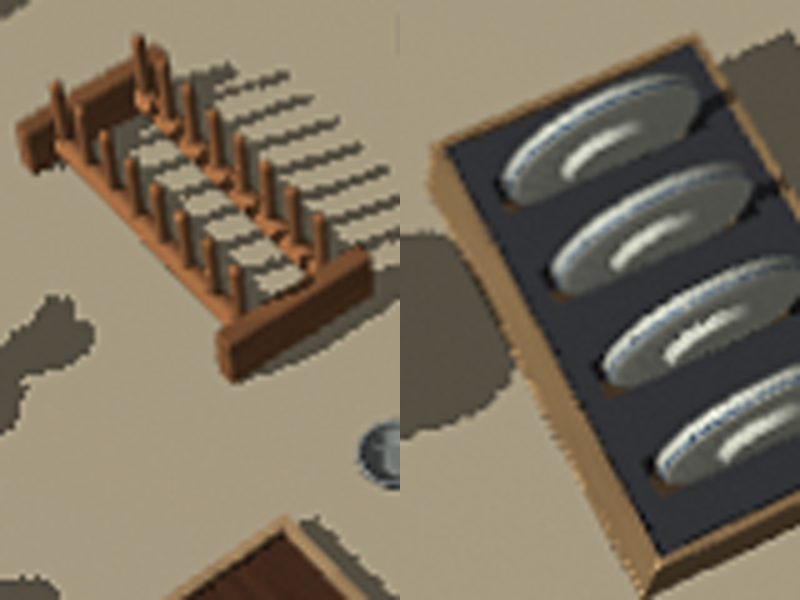

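```bash
cat > h.py <<'E'
import cv2,numpy as np
from scipy.optimize import least_squares
from scipy.spatial.transform import Rotation as R
from workcell import camera_params
P={c:camera_params(c) for c in("top","scene")}
def proj(c,X):
    p=P[c];E=np.linalg.inv(p["extrinsics"])
    return cv2.projectPoints(np.array(X,float).reshape(-1,3),cv2.Rodrigues(E[:3,:3])[0],E[:3,3],np.array(p["mtx"]),np.array(p["dist_coeffs"],float))[0][:,0]
def place(pose,X):
    x,y,t=pose;X=np.array(X,float);c,s=np.cos(t),np.sin(t)
    return np.c_[x+c*X[:,0]-s*X[:,1],y+s*X[:,0]+c*X[:,1],X[:,2]]
def fit(x0,obs):  # obs: list of (cam,X local,px)
    f=lambda v:np.concatenate([(proj(c,place(v,X))-np.array(u)).ravel() for c,X,u in obs])
    r=least_squares(f,x0,loss="soft_l1");return r.x,[np.round(np.abs(f_).mean(0),2) for f_ in [proj(c,place(r.x,X))-np.array(u) for c,X,u in obs]]
def unproj(c,uv,z):
    p=P[c];E=np.array(p["extrinsics"]);n=cv2.undistortPoints(np.array(uv,float).reshape(-1,1,2),np.array(p["mtx"]),np.array(p["dist_coeffs"],float))[:,0]
    d=np.c_[n,np.ones(len(n))]@E[:3,:3].T;return E[:3,3]+d*((z-E[2,3])/d[:,2:])
E
cat > fit.py <<'E'
from h import *
k=lambda u,s,o:np.array(u,float)/s+np.array(o)-0.5+0.5/s
# rack
L=[[.05,.103,.036],[.05,.089,.036],[-.05,.089,.036],[-.05,.103,.036],[.05,-.089,.036],[.05,-.103,.036],[-.05,-.103,.036],[-.05,-.089,.036]]
u=k([(44,97),(88,95),(103,409),(58,411),(655,67),(692,65),(714,376),(672,378)],7,(395,225))
ys=np.arange(-84,85,24)/1e3
T=[[.028,y,.069] for y in ys]+[[-.028,y,.069] for y in ys]
v=k([(57,84),(80,104),(106,132),(132,159),(156,186),(182,213),(207,238),(235,266),(137,36),(163,57),(187,85),(213,111),(239,137),(265,162),(291,188),(318,214)],5,(230,140))
print("rack both",*fit([.485,-.293,0],[("top",L,u),("scene",T,v)]))
print("rack top",*fit([.485,-.293,0],[("top",L,u)])); print("rack scene",*fit([.485,-.293,0],[("scene",T,v)]))
C=[[.07,.108,.05],[.07,-.108,.05],[-.07,-.108,.05],[-.07,.108,.05]]
u=k([(115,40),(687,160),(607,530),(33,405)],6,(120,195))
print("carton top",*fit([.51,.297,-.2],[("top",C,u)]))
v=k([(435-400,148),(697-400,38),(652-400,562)],5,(343,288))
Cs=[C[1],C[2],C[0]]
print("carton scene",*fit([.51,.297,-.2],[("scene",Cs,v)]))
print("carton both",*fit([.51,.297,-.2],[("top",C,u),("scene",Cs,v)]))
B=[[.082,.084,.014],[.082,-.084,.014],[-.082,-.084,.014],[-.082,.084,.014]]
u=k([(27,48),(249,32),(263,243),(41,262)],3,(270,145))
print("tray",*fit([.626,.005,0],[("top",B,u)]))
print("bowl rim",unproj("top",k([(75,396)],3,(270,145)),.042),"spoon head,end",unproj("top",k([(262,341),(254,493)],3,(270,145)),.01))
E
python3 fit.py
```

```text
rack both [ 0.48472786 -0.2847164   0.0686253 ] [array([0.37, 0.53]), array([0.21, 0.22])]
rack top [ 0.48400272 -0.28433824  0.06850865] [array([0.33, 0.53])]
rack scene [ 0.48511964 -0.28498929  0.06856337] [array([0.14, 0.22])]
carton top [ 0.50713274  0.30224756 -0.18559519] [array([0.51, 0.9 ])]
carton scene [ 0.50996253  0.30609493 -0.19623128] [array([0.43, 1.33])]
carton both [ 0.50760155  0.30295343 -0.18933542] [array([0.62, 0.87]), array([0.52, 1.66])]
tray [0.62458588 0.00401945 0.09214639] [array([0.44, 0.79])]
bowl rim [[0.43719547 0.05088535 0.042     ]] spoon head,end [[ 0.48106288 -0.08566627  0.01      ]
 [ 0.36884848 -0.08160951  0.01      ]]
```

```bash
cat > ov.py <<'E'
from h import *
cp=[.5076,.3030,-.1893]
def disc(yc,lean=0,dx=0,n=60):
    a=np.linspace(0,2*np.pi,n);o=[]
    for d in(-.004,.004):
        o.append(place(cp,np.c_[dx+.049*np.cos(a),yc+d*np.cos(lean)-.049*np.sin(a)*np.sin(lean),.059+.049*np.sin(a)*np.cos(lean)+d*np.sin(lean)]))
    return o
out=[]
for c,(x,y,w,h),s in(("top",(120,195,125,95),6),("scene",(343,288,120,120),5)):
    im=cv2.imread(f"pics/{c}0.png")[y:y+h,x:x+w];im=cv2.resize(im,None,fx=s,fy=s,interpolation=cv2.INTER_CUBIC)
    L=[d for yc in(-.072,-.024,.024,.072) for d in disc(yc)]+[place(cp,[[.07,.108,.05],[.07,-.108,.05],[-.07,-.108,.05],[-.07,.108,.05],[.07,.108,.05]])]
    for i,X in enumerate(L):
        q=(proj(c,X)+.5-[x,y])*s
        cv2.polylines(im,[np.round(q).astype(int)],False,[(0,0,255),(0,255,255)][i%2],1)
    out.append(im)
    cv2.imwrite(f"pics/ov_{c}.png",im)
E
python3 ov.py
```

```text
(no output)
```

View pics/ov_top.png

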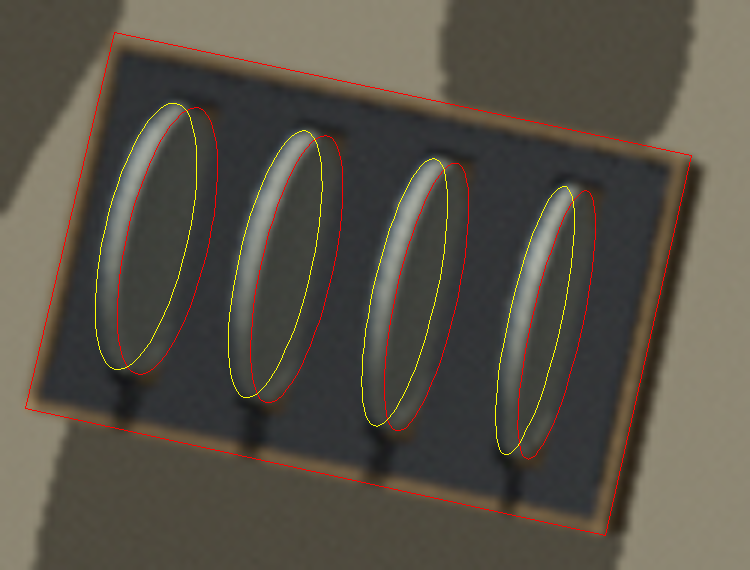

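View pics/ov_scene.png

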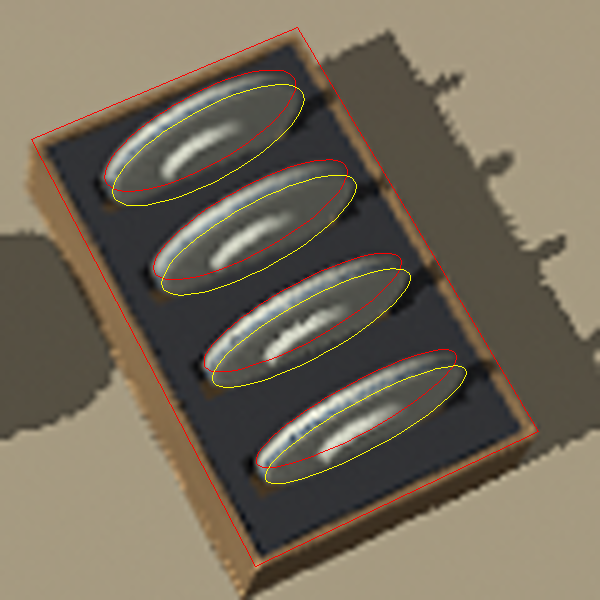

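```bash
cat > go.py <<'E'
# usage: go.py "x,y,z,psi" ...  -> rows in tool axes/units from the current pose
import sys;from h import *;from workcell import arm
CP=[.5066,.3020,-.189];RP=[.4847,-.2848,.0686]
def slot(y,z):p=place(CP,[[0,y,z]])[0];return [*p,CP[2]]
def gap(y,z):p=place(RP,[[0,y,z]])[0];return [*p,RP[2]]
s=arm.state();p=np.array(s["ee_pos"]);R0=R.from_rotvec(s["tcp_rot"])
print(np.round(p,4),np.round(R0.as_rotvec(),3),"t",s["time_s"],"F",np.round(s["contact_force"],1),"open",s["opening"],"grip",s["grip_force"])
for a in sys.argv[1:]:
    x,y,z,t=eval(a);d=R0.inv().apply(np.array([x,y,z])-p)/.3
    r=(R0.inv()*R.from_rotvec([0,0,t])*R.from_euler("x",np.pi)).as_rotvec()/2/np.pi
    print(a,"d",np.round(d,4),"a",np.round(r,4))
E
python3 go.py ".55,-.3,.25,0" ".55,.1,.25,-.1" "slot(-.072,.2)" "slot(-.072,.12)"
```

```text
[ 0.1942 -0.6465  0.2313] [3.108 0.457 0.   ] t 0.7 F [ 0.2 -0.3 -0.5] open 0.998632917439485 grip 0.0
.55,-.3,.25,0 d [ 1.4681 -0.7649 -0.0623] a [ 0.     -0.      0.0464]
.55,.1,.25,-.1 d [ 1.8517 -2.0419 -0.0623] a [ 0.     -0.      0.0624]
slot(-.072,.2) d [ 1.7958 -2.5156  0.1044] a [ 0.     -0.      0.0765]
slot(-.072,.12) d [ 1.7958 -2.5156  0.3711] a [ 0.     -0.      0.0765]
```

Request:
{"api": "play_rows", "payload": {
  "jaw": 0.3,
  "newtons": 25,
  "steps": [
    {"dx": 0.98,"dy": -0.5,"dz": -0.06,"az": 0.046},
    {"dx": 0.98,"dy": -0.5,"dz": -0.06,"az": 0.046},
    {"dx": 0.98,"dy": -0.5,"dz": -0.06,"az": 0.046},
    {"dx": 0.98,"dy": -0.5,"dz": -0.06,"az": 0.046},
    {"dx": 0.98,"dy": -0.5,"dz": -0.06,"az": 0.046},
    {"dx": 0.98,"dy": -0.5,"dz": -0.06,"az": 0.046},
    {"dx": 0.98,"dy": -0.5,"dz": -0.06,"az": 0.046},
    {"dx": 0.98,"dy": -0.5,"dz": -0.06,"az": 0.046}
  ]
}}

```text
schema error: expected keys dx, dy, dz, ax, ay, az
```

```bash
python3 go.py ".53,-.2,.25,0" "slot(-.072,.2)"
```

```text
[ 0.1942 -0.6465  0.2313] [3.108 0.457 0.   ] t 0.7 F [ 0.2 -0.3 -0.5] open 0.998632917439485 grip 0.0
.53,-.2,.25,0 d [ 1.5002 -1.1033 -0.0623] a [ 0.     -0.      0.0464]
slot(-.072,.2) d [ 1.7958 -2.5156  0.1044] a [ 0.     -0.      0.0765]
```

Request:
{"api": "play_rows", "payload": {
  "jaw": 0.3,
  "newtons": 25,
  "steps": [
    {"dx": 0.98,"dy": -0.5,"dz": -0.06,"ax": 0,"ay": 0,"az": 0.046},
    {"dx": 0.98,"dy": -0.5,"dz": -0.06,"ax": 0,"ay": 0,"az": 0.046},
    {"dx": 0.98,"dy": -0.5,"dz": -0.06,"ax": 0,"ay": 0,"az": 0.046},
    {"dx": 0.98,"dy": -0.5,"dz": -0.06,"ax": 0,"ay": 0,"az": 0.046},
    {"dx": 0.98,"dy": -0.5,"dz": -0.06,"ax": 0,"ay": 0,"az": 0.046},
    {"dx": 0.98,"dy": -0.5,"dz": -0.06,"ax": 0,"ay": 0,"az": 0.046},
    {"dx": 0.98,"dy": -0.5,"dz": -0.06,"ax": 0,"ay": 0,"az": 0.046},
    {"dx": 0.98,"dy": -0.5,"dz": -0.06,"ax": 0,"ay": 0,"az": 0.046}
  ]
}}

```text
time_s: 1.5
ee_pos: [0.4375, -0.4135, 0.2496]
tcp_rot: [-3.14, -0.017, -0.004]
contact_force: [-0.2, 0.1, -0.5]
opening: 0.352
grip_force: 0.0
```

```bash
python3 go.py ".53,-.2,.25,0" "slot(-.072,.2)"
```

```text
[ 0.4375 -0.4135  0.2496] [-3.14  -0.017 -0.004] t 1.5 F [-0.2  0.1 -0.5] open 0.35163463118337207 grip 0.0
.53,-.2,.25,0 d [ 0.3163 -0.7082  0.0008] a [-0.0003 -0.0004  0.0018]
slot(-.072,.2) d [ 0.2087 -2.1468  0.1699] a [-0.0003 -0.0004  0.0319]
```

Request:
{"api": "play_rows", "payload": {
  "steps": [
    {"dx": 0.3,"dy": -1,"dz": 0,"ax": 0,"ay": 0,"az": 0.015},
    {"dx": 0.3,"dy": -1,"dz": 0,"ax": 0,"ay": 0,"az": 0.015},
    {"dx": 0.3,"dy": -1,"dz": 0,"ax": 0,"ay": 0,"az": 0.015},
    {"dx": 0.3,"dy": -1,"dz": 0,"ax": 0,"ay": 0,"az": 0.015},
    {"dx": 0.3,"dy": -1,"dz": 0,"ax": 0,"ay": 0,"az": 0.015},
    {"dx": 0.3,"dy": -1,"dz": 0,"ax": 0,"ay": 0,"az": 0.015},
    {"dx": 0.3,"dy": -1,"dz": 0,"ax": 0,"ay": 0,"az": 0.015}
  ]
}}

```text
time_s: 2.2
ee_pos: [0.5232, -0.1122, 0.2494]
tcp_rot: [-3.136, 0.133, -0.001]
contact_force: [1.0, -0.4, -0.4]
opening: 0.352
grip_force: 0.0
```

Request:
{"api": "play_rows", "payload": {
  "steps": [
    {"dx": -0.03,"dy": -1,"dz": 0,"ax": 0,"ay": 0,"az": 0.015},
    {"dx": -0.03,"dy": -1,"dz": 0,"ax": 0,"ay": 0,"az": 0.015},
    {"dx": -0.03,"dy": -1,"dz": 0,"ax": 0,"ay": 0,"az": 0.015},
    {"dx": -0.03,"dy": -1,"dz": 0,"ax": 0,"ay": 0,"az": 0.015},
    {"dx": -0.03,"dy": -1,"dz": 0,"ax": 0,"ay": 0,"az": 0.015},
    {"dx": -0.03,"dy": -1,"dz": 0,"ax": 0,"ay": 0,"az": 0.015},
    {"dx": -0.03,"dy": -1,"dz": 0.1,"ax": 0,"ay": 0,"az": 0.015}
  ]
}}

```text
time_s: 2.9
ee_pos: [0.5418, 0.1903, 0.2219]
tcp_rot: [-3.122, 0.277, -0.009]
contact_force: [0.3, 0.5, -1.0]
opening: 0.349
grip_force: 0.0
```

```bash
python3 go.py  "slot(-.072,.13)" "slot(-.072,.086)"
```

```text
[0.5418 0.1903 0.2219] [-3.122  0.277 -0.009] t 2.9 F [ 0.3  0.5 -1. ] open 0.3485958462415613 grip 0.0
slot(-.072,.13) d [-0.1856 -0.1035  0.3063] a [-0.0013 -0.0008  0.0019]
slot(-.072,.086) d [-0.1864 -0.1024  0.4529] a [-0.0013 -0.0008  0.0019]
```

Request:
{"api": "play_rows", "payload": {
  "steps": [
    {"dx": -0.185,"dy": -0.103,"dz": 0,"ax": -0.001,"ay": -0.001,"az": 0.002},
    {"dx": -0.185,"dy": -0.103,"dz": 0.1,"ax": -0.001,"ay": -0.001,"az": 0.002},
    {"dx": -0.185,"dy": -0.103,"dz": 0.2,"ax": -0.001,"ay": -0.001,"az": 0.002},
    {"dx": -0.185,"dy": -0.103,"dz": 0.306,"ax": -0.001,"ay": -0.001,"az": 0.002},
    {"dx": -0.185,"dy": -0.103,"dz": 0.306,"ax": -0.001,"ay": -0.001,"az": 0.002},
    {"dx": -0.185,"dy": -0.103,"dz": 0.306,"ax": -0.001,"ay": -0.001,"az": 0.002}
  ]
}}

```text
time_s: 3.5
ee_pos: [0.4918, 0.2214, 0.1279]
tcp_rot: [3.12, -0.312, -0.011]
contact_force: [-0.2, 0.4, -0.1]
opening: 0.352
grip_force: 0.0
```

```bash
python3 go.py  "slot(-.072,.13)" "slot(-.072,.086)"; python3 - <<'E'
from workcell import get_image
import cv2
a=get_image("top")[195:290,120:245,::-1];b=get_image("scene")[270:390,335:455,::-1]
cv2.imwrite("pics/g0.png",cv2.resize(b,None,fx=5,fy=5,interpolation=cv2.INTER_CUBIC))
E
```

```text
[0.4918 0.2214 0.1279] [ 3.12  -0.312 -0.011] t 3.5 F [-0.2  0.4 -0.1] open 0.3523283453506117 grip 0.0
slot(-.072,.13) d [-0.0025 -0.0331 -0.0073] a [ 0.0011  0.0011 -0.0016]
slot(-.072,.086) d [-0.0016 -0.0342  0.1394] a [ 0.0011  0.0011 -0.0016]
```

View pics/g0.png

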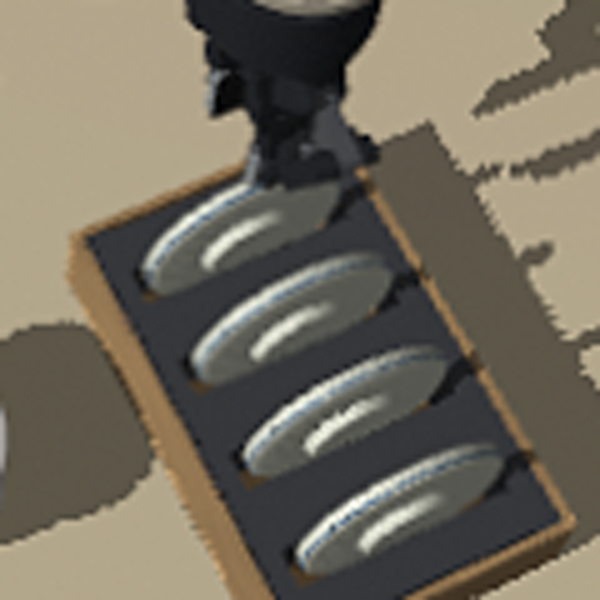

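Request:
{"api": "play_rows", "payload": {
  "steps": [
    {"dx": -0.002,"dy": -0.034,"dz": 0,"ax": 0.001,"ay": 0.001,"az": -0.0015},
    {"dx": -0.002,"dy": -0.034,"dz": 0,"ax": 0.001,"ay": 0.001,"az": -0.0015},
    {"dx": -0.002,"dy": -0.034,"dz": 0,"ax": 0.001,"ay": 0.001,"az": -0.0015}
  ]
}}

```text
time_s: 3.9
ee_pos: [0.493, 0.233, 0.1281]
tcp_rot: [-3.127, 0.295, -0.001]
contact_force: [1.3, -0.6, -0.3]
opening: 0.351
grip_force: 0.0
```

```bash
python3 go.py  "slot(-.072,.13)" "slot(-.072,.086)"
```

```text
[0.493  0.233  0.1281] [-3.127e+00  2.950e-01 -1.000e-03] t 3.9 F [ 1.3 -0.6 -0.3] open 0.351126206097717 grip 0.0
slot(-.072,.13) d [ 0.0013  0.0054 -0.0063] a [-0.0001 -0.0001  0.0002]
slot(-.072,.086) d [0.0011 0.0056 0.1404] a [-0.0001 -0.0001  0.0002]
```

Request:
{"api": "play_rows", "payload": {
  "steps": [
    {"dx": 0.001,"dy": 0.004,"dz": 0.05,"ax": 0,"ay": 0,"az": 0},
    {"dx": 0.001,"dy": 0.004,"dz": 0.1,"ax": 0,"ay": 0,"az": 0},
    {"dx": 0.001,"dy": 0.004,"dz": 0.14,"ax": 0,"ay": 0,"az": 0},
    {"dx": 0.001,"dy": 0.004,"dz": 0.14,"ax": 0,"ay": 0,"az": 0},
    {"dx": 0.001,"dy": 0.004,"dz": 0.14,"ax": 0,"ay": 0,"az": 0}
  ]
}}

```text
time_s: 4.4
ee_pos: [0.4929, 0.2311, 0.0855]
tcp_rot: [3.127, -0.296, -0.0]
contact_force: [1.1, -0.1, -0.4]
opening: 0.355
grip_force: 0.0
```

Request:
{"api": "play_rows", "payload": {
  "jaw": 1,
  "newtons": 25,
  "steps": [
    {"dx": 0,"dy": 0,"dz": 0,"ax": 0,"ay": 0,"az": 0},
    {"dx": 0,"dy": 0,"dz": 0,"ax": 0,"ay": 0,"az": 0},
    {"dx": 0,"dy": 0,"dz": 0,"ax": 0,"ay": 0,"az": 0},
    {"dx": 0,"dy": 0,"dz": 0,"ax": 0,"ay": 0,"az": 0},
    {"dx": 0,"dy": 0,"dz": 0,"ax": 0,"ay": 0,"az": 0},
    {"dx": 0,"dy": 0,"dz": 0,"ax": 0,"ay": 0,"az": 0}
  ]
}}

```text
time_s: 5.0
ee_pos: [0.4933, 0.2313, 0.086]
tcp_rot: [-3.127, 0.296, -0.002]
contact_force: [-0.4, 0.2, 6.5]
opening: 0.087
grip_force: 30.9
```

```bash
python3 go.py  "slot(-.072,.086)" "slot(-.072,.2)"
```

```text
[0.4933 0.2313 0.086 ] [-3.127e+00  2.960e-01 -2.000e-03] t 5.0 F [-0.4  0.2  6.5] open 0.08681216522511738 grip 30.862337350845337
slot(-.072,.086) d [-0.0007  0.0002  0.0001] a [-0.0001 -0.0001  0.    ]
slot(-.072,.2) d [-4.000e-04 -1.000e-04 -3.799e-01] a [-0.0001 -0.0001  0.    ]
```

Request:
{"api": "play_rows", "payload": {
  "steps": [
    {"dx": 0,"dy": 0,"dz": -0.02,"ax": 0,"ay": 0,"az": 0},
    {"dx": 0,"dy": 0,"dz": -0.07,"ax": 0,"ay": 0,"az": 0},
    {"dx": 0,"dy": 0,"dz": -0.15,"ax": 0,"ay": 0,"az": 0},
    {"dx": 0,"dy": 0,"dz": -0.25,"ax": 0,"ay": 0,"az": 0},
    {"dx": 0,"dy": 0,"dz": -0.35,"ax": 0,"ay": 0,"az": 0},
    {"dx": 0,"dy": 0,"dz": -0.43,"ax": 0,"ay": 0,"az": 0},
    {"dx": 0,"dy": 0,"dz": -0.48,"ax": 0,"ay": 0,"az": 0},
    {"dx": 0,"dy": 0,"dz": -0.48,"ax": 0,"ay": 0,"az": 0},
    {"dx": 0,"dy": 0,"dz": -0.48,"ax": 0,"ay": 0,"az": 0}
  ]
}}

```text
time_s: 5.9
ee_pos: [0.4925, 0.2309, 0.2291]
tcp_rot: [3.127, -0.296, -0.001]
contact_force: [-0.6, -0.7, -1.4]
opening: 0.085
grip_force: 29.9
```

```bash
python3 go.py  ".51,0,.23,0" "gap(-.072,.23)"; python3 - <<'E'
from workcell import get_image
import cv2
b=get_image("scene")[230:350,295:435,::-1]
cv2.imwrite("pics/g1.png",cv2.resize(b,None,fx=5,fy=5,interpolation=cv2.INTER_CUBIC))
E
```

```text
[0.4925 0.2309 0.2291] [ 3.127e+00 -2.960e-01 -1.000e-03] t 5.9 F [-0.6 -0.7 -1.4] open 0.08504721178209587 grip 29.873956739902496
.51,0,.23,0 d [ 0.2018  0.745  -0.003 ] a [ 0.      0.0001 -0.0301]
gap(-.072,.23) d [ 0.3583  1.9254 -0.0028] a [ 0.      0.0001 -0.041 ]
```

View pics/g1.png

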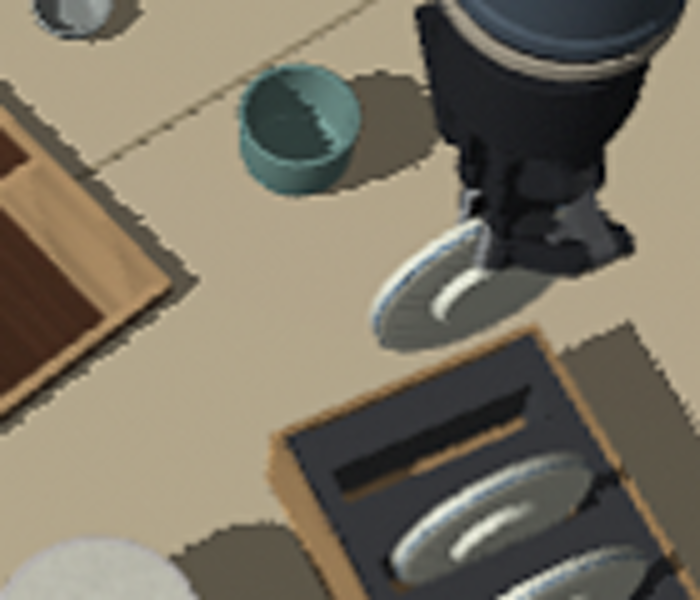

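The first plate is out of the foam and held upright by its top edge. The bowl is still in place. Next move is to the rack.

Request:
{"api": "play_rows", "payload": {
  "steps": [
    {"dx": 0.01,"dy": 0.04,"dz": 0,"ax": 0,"ay": 0,"az": -0.001},
    {"dx": 0.03,"dy": 0.13,"dz": 0,"ax": 0,"ay": 0,"az": -0.003},
    {"dx": 0.05,"dy": 0.26,"dz": 0,"ax": 0,"ay": 0,"az": -0.006},
    {"dx": 0.08,"dy": 0.4,"dz": 0,"ax": 0,"ay": 0,"az": -0.01},
    {"dx": 0.1,"dy": 0.54,"dz": 0,"ax": 0,"ay": 0,"az": -0.013},
    {"dx": 0.13,"dy": 0.68,"dz": 0,"ax": 0,"ay": 0,"az": -0.016},
    {"dx": 0.15,"dy": 0.82,"dz": 0,"ax": 0,"ay": 0,"az": -0.02},
    {"dx": 0.18,"dy": 0.96,"dz": 0,"ax": 0,"ay": 0,"az": -0.023}
  ]
}}

```text
time_s: 6.75
ee_pos: [0.4904, -0.0645, 0.2287]
tcp_rot: [3.141, -0.069, -0.003]
contact_force: [1.1, 0.3, -1.2]
opening: 0.087
grip_force: 29.9
```

Request:
{"api": "play_rows", "payload": {
  "steps": [
    {"dx": 0.05,"dy": 0.14,"dz": 0,"ax": 0,"ay": 0,"az": -0.003},
    {"dx": 0.08,"dy": 0.28,"dz": 0,"ax": 0,"ay": 0,"az": -0.006},
    {"dx": 0.12,"dy": 0.42,"dz": 0,"ax": 0,"ay": 0,"az": -0.01},
    {"dx": 0.16,"dy": 0.56,"dz": 0,"ax": 0,"ay": 0,"az": -0.013},
    {"dx": 0.2,"dy": 0.69,"dz": 0,"ax": 0,"ay": 0,"az": -0.016},
    {"dx": 0.24,"dy": 0.8,"dz": 0,"ax": 0,"ay": 0,"az": -0.018},
    {"dx": 0.27,"dy": 0.88,"dz": 0,"ax": 0,"ay": 0,"az": -0.018},
    {"dx": 0.27,"dy": 0.92,"dz": 0,"ax": 0,"ay": 0,"az": -0.018},
    {"dx": 0.27,"dy": 0.92,"dz": 0,"ax": 0,"ay": 0,"az": -0.018},
    {"dx": 0.27,"dy": 0.92,"dz": 0,"ax": 0,"ay": 0,"az": -0.018}
  ]
}}

```text
time_s: 7.75
ee_pos: [0.5598, -0.3403, 0.2289]
tcp_rot: [-3.138, -0.108, 0.002]
contact_force: [-0.0, 1.0, -0.3]
opening: 0.088
grip_force: 29.8
```

```bash
python3 go.py  "gap(-.072,.23)" "gap(-.072,.16)"
```

```text
[ 0.5598 -0.3403  0.2289] [-3.138e+00 -1.080e-01  2.000e-03] t 7.75 F [-0.   1.  -0.3] open 0.08838681177871478 grip 29.805487096309662
gap(-.072,.23) d [-0.2372  0.0383 -0.0036] a [-0.0002  0.0002  0.0001]
gap(-.072,.16) d [-0.2369  0.0386  0.2297] a [-0.0002  0.0002  0.0001]
```

Request:
{"api": "play_rows", "payload": {
  "steps": [
    {"dx": -0.05,"dy": 0.01,"dz": 0,"ax": 0,"ay": 0,"az": 0},
    {"dx": -0.12,"dy": 0.02,"dz": 0,"ax": 0,"ay": 0,"az": 0},
    {"dx": -0.19,"dy": 0.03,"dz": 0.03,"ax": 0,"ay": 0,"az": 0},
    {"dx": -0.237,"dy": 0.038,"dz": 0.09,"ax": 0,"ay": 0,"az": 0},
    {"dx": -0.237,"dy": 0.038,"dz": 0.15,"ax": 0,"ay": 0,"az": 0},
    {"dx": -0.237,"dy": 0.038,"dz": 0.15,"ax": 0,"ay": 0,"az": 0},
    {"dx": -0.237,"dy": 0.038,"dz": 0.15,"ax": 0,"ay": 0,"az": 0},
    {"dx": -0.237,"dy": 0.038,"dz": 0.15,"ax": 0,"ay": 0,"az": 0}
  ]
}}

```text
time_s: 8.55
ee_pos: [0.491, -0.3573, 0.1856]
tcp_rot: [3.139, 0.109, 0.002]
contact_force: [-0.3, 0.2, -0.4]
opening: 0.088
grip_force: 29.8
```

```bash
python3 go.py  "gap(-.072,.15)" "gap(-.072,.0935)"; python3 - <<'E'
from workcell import get_image
import cv2,numpy as np
b=get_image("scene")[120:240,210:340,::-1]
a=get_image("top")[220:320,395:525,::-1]
cv2.imwrite("pics/g2.png",cv2.resize(b,None,fx=5,fy=5,interpolation=cv2.INTER_CUBIC))
E
```

```text
[ 0.491  -0.3573  0.1856] [3.139e+00 1.090e-01 2.000e-03] t 8.55 F [-0.3  0.2 -0.4] open 0.087574162579713 grip 29.76844310760498
gap(-.072,.15) d [-0.0045 -0.0026  0.1186] a [ 0.0001 -0.0002  0.0002]
gap(-.072,.0935) d [-0.0048 -0.0027  0.3069] a [ 0.0001 -0.0002  0.0002]
```

View pics/g2.png

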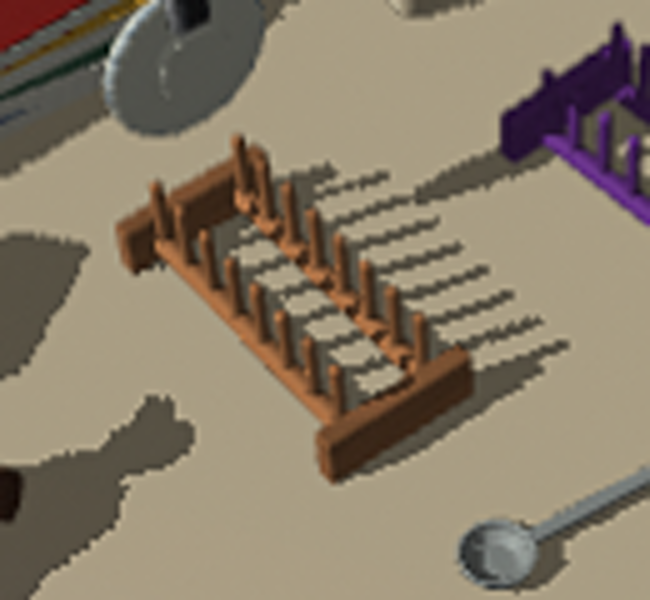

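Request:
{"api": "play_rows", "payload": {
  "steps": [
    {"dx": -0.004,"dy": -0.0025,"dz": 0.03,"ax": 0,"ay": 0,"az": 0},
    {"dx": -0.004,"dy": -0.0025,"dz": 0.08,"ax": 0,"ay": 0,"az": 0},
    {"dx": -0.004,"dy": -0.0025,"dz": 0.115,"ax": 0,"ay": 0,"az": 0},
    {"dx": -0.004,"dy": -0.0025,"dz": 0.115,"ax": 0,"ay": 0,"az": 0},
    {"dx": -0.004,"dy": -0.0025,"dz": 0.115,"ax": 0,"ay": 0,"az": 0}
  ]
}}

```text
time_s: 9.15
ee_pos: [0.4891, -0.3568, 0.1498]
tcp_rot: [-3.139, -0.108, 0.001]
contact_force: [0.2, 0.4, -1.7]
opening: 0.08
grip_force: 29.8
```

```bash
python3 go.py  "gap(-.072,.15)" "gap(-.072,.0935)"; python3 - <<'E'
from h import *
from workcell import get_image
RP=[.4847,-.2848,.0686]
im=get_image("scene")[:,:,::-1].copy();x,y,w,h=215,90,80,120;s=5
b=cv2.resize(im[y:y+h,x:x+w],None,fx=s,fy=s,interpolation=cv2.INTER_CUBIC)
o=get_image("top")[:,:,::-1];b2=cv2.resize(o[220:300,440:520],None,fx=5,fy=5,interpolation=cv2.INTER_CUBIC)
b2=cv2.copyMakeBorder(b2,0,200,0,0,cv2.BORDER_CONSTANT)
a=np.linspace(0,2*np.pi,60)
for d,col in((-.004,(0,0,255)),(.004,(0,255,255))):
    X=place(RP,np.c_[.049*np.cos(a),-.072+d+0*a,.15-.027+.049*np.sin(a)])
    cv2.polylines(b,[np.round((proj("scene",X)+.5-[x,y])*s).astype(int)],True,col,1)
    cv2.polylines(b2,[np.round((proj("top",X)+.5-[440,220])*5).astype(int)],True,col,1)
cv2.imwrite("pics/g3.png",np.hstack([b,b2]))
E
```

```text
[ 0.4891 -0.3568  0.1498] [-3.139e+00 -1.080e-01  1.000e-03] t 9.15 F [ 0.2  0.4 -1.7] open 0.08047050027193356 grip 29.793872237205505
gap(-.072,.15) d [ 0.0018 -0.0005 -0.0007] a [-0.      0.0001  0.    ]
gap(-.072,.0935) d [ 0.0019 -0.0005  0.1876] a [-0.      0.0001  0.    ]
```

View pics/g3.png

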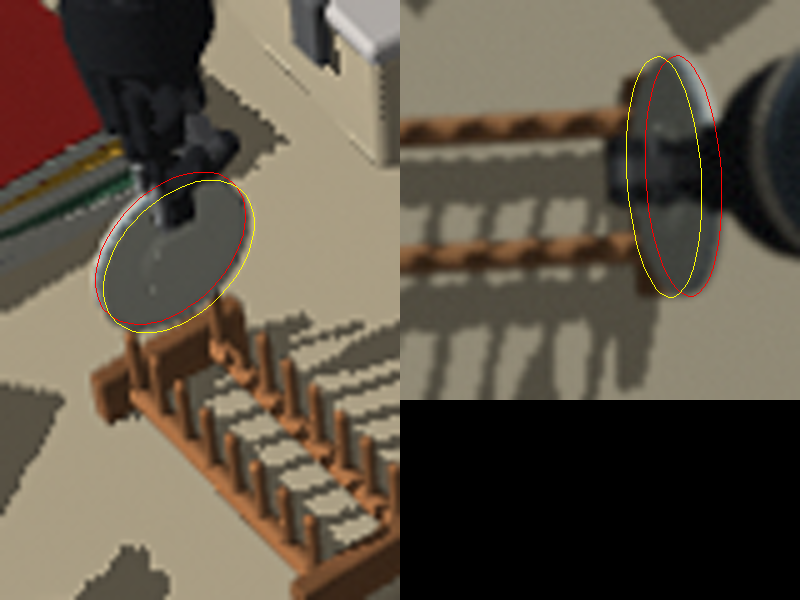

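The held plate coincides with its predicted outline over the last gap in both views, so I'll lower it gently.

Request:
{"api": "play_rows", "payload": {
  "steps": [
    {"dx": 0.002,"dy": 0,"dz": 0.012,"ax": 0,"ay": 0,"az": 0},
    {"dx": 0.002,"dy": 0,"dz": 0.025,"ax": 0,"ay": 0,"az": 0},
    {"dx": 0.002,"dy": 0,"dz": 0.04,"ax": 0,"ay": 0,"az": 0},
    {"dx": 0.002,"dy": 0,"dz": 0.055,"ax": 0,"ay": 0,"az": 0},
    {"dx": 0.002,"dy": 0,"dz": 0.07,"ax": 0,"ay": 0,"az": 0},
    {"dx": 0.002,"dy": 0,"dz": 0.07,"ax": 0,"ay": 0,"az": 0}
  ]
}}

```text
time_s: 9.85
ee_pos: [0.4894, -0.3565, 0.1281]
tcp_rot: [-3.139, -0.108, 0.002]
contact_force: [0.4, 0.0, -1.4]
opening: 0.087
grip_force: 29.8
```

Request:
{"api": "play_rows", "payload": {
  "steps": [
    {"dx": 0,"dy": 0,"dz": 0.015,"ax": 0,"ay": 0,"az": 0},
    {"dx": 0,"dy": 0,"dz": 0.03,"ax": 0,"ay": 0,"az": 0},
    {"dx": 0,"dy": 0,"dz": 0.045,"ax": 0,"ay": 0,"az": 0},
    {"dx": 0,"dy": 0,"dz": 0.06,"ax": 0,"ay": 0,"az": 0},
    {"dx": 0,"dy": 0,"dz": 0.075,"ax": 0,"ay": 0,"az": 0},
    {"dx": 0,"dy": 0,"dz": 0.09,"ax": 0,"ay": 0,"az": 0},
    {"dx": 0,"dy": 0,"dz": 0.1,"ax": 0,"ay": 0,"az": 0},
    {"dx": 0,"dy": 0,"dz": 0.1,"ax": 0,"ay": 0,"az": 0}
  ]
}}

```text
time_s: 10.65
ee_pos: [0.4895, -0.3566, 0.0984]
tcp_rot: [-3.139, -0.108, 0.001]
contact_force: [0.1, -0.5, -1.0]
opening: 0.086
grip_force: 29.8
```

```bash
python3 go.py "gap(-.072,.0935)"
```

```text
[ 0.4895 -0.3566  0.0984] [-3.139e+00 -1.080e-01  1.000e-03] t 10.65 F [ 0.1 -0.5 -1. ] open 0.08627739448949015 grip 29.80420231819153
gap(-.072,.0935) d [0.0005 0.0001 0.0163] a [-0.0001  0.0001  0.    ]
```

Request:
{"api": "play_rows", "payload": {
  "steps": [
    {"dx": 0,"dy": 0,"dz": 0.003,"ax": 0,"ay": 0,"az": 0},
    {"dx": 0,"dy": 0,"dz": 0.006,"ax": 0,"ay": 0,"az": 0},
    {"dx": 0,"dy": 0,"dz": 0.009,"ax": 0,"ay": 0,"az": 0},
    {"dx": 0,"dy": 0,"dz": 0.012,"ax": 0,"ay": 0,"az": 0},
    {"dx": 0,"dy": 0,"dz": 0.012,"ax": 0,"ay": 0,"az": 0}
  ]
}}

```text
time_s: 11.15
ee_pos: [0.4897, -0.3567, 0.0953]
tcp_rot: [-3.14, -0.108, 0.0]
contact_force: [-0.5, -0.4, -1.6]
opening: 0.084
grip_force: 29.8
```

Request:
{"api": "play_rows", "payload": {
  "steps": [
    {"dx": 0,"dy": 0,"dz": 0.0015,"ax": 0,"ay": 0,"az": 0},
    {"dx": 0,"dy": 0,"dz": 0.003,"ax": 0,"ay": 0,"az": 0},
    {"dx": 0,"dy": 0,"dz": 0.003,"ax": 0,"ay": 0,"az": 0}
  ]
}}

```text
time_s: 11.45
ee_pos: [0.4897, -0.3568, 0.0944]
tcp_rot: [-3.14, -0.108, 0.0]
contact_force: [0.0, -0.5, -2.4]
opening: 0.081
grip_force: 29.8
```

Request:
{"api": "play_rows", "payload": {
  "steps": [
    {"dx": 0,"dy": 0,"dz": 0.0015,"ax": 0,"ay": 0,"az": 0},
    {"dx": 0,"dy": 0,"dz": 0.003,"ax": 0,"ay": 0,"az": 0},
    {"dx": 0,"dy": 0,"dz": 0.003,"ax": 0,"ay": 0,"az": 0}
  ]
}}

```text
time_s: 11.75
ee_pos: [0.4898, -0.3569, 0.0939]
tcp_rot: [3.139, 0.108, 0.0]
contact_force: [-1.5, -0.1, 3.3]
opening: 0.087
grip_force: 30.6
```

Request:
{"api": "play_rows", "payload": {
  "steps": [
    {"dx": 0,"dy": 0,"dz": 0.0015,"ax": 0,"ay": 0,"az": 0},
    {"dx": 0,"dy": 0,"dz": 0.003,"ax": 0,"ay": 0,"az": 0},
    {"dx": 0,"dy": 0,"dz": 0.003,"ax": 0,"ay": 0,"az": 0}
  ]
}}

```text
time_s: 12.05
ee_pos: [0.4897, -0.3571, 0.0936]
tcp_rot: [3.139, 0.107, 0.001]
contact_force: [-3.1, 1.1, 11.8]
opening: 0.083
grip_force: 31.8
```

Request:
{"api": "play_rows", "payload": {
  "jaw": 0.3,
  "steps": [
    {"dx": 0,"dy": 0,"dz": -0.002,"ax": 0,"ay": 0,"az": 0},
    {"dx": 0,"dy": 0,"dz": -0.002,"ax": 0,"ay": 0,"az": 0},
    {"dx": 0,"dy": 0,"dz": -0.002,"ax": 0,"ay": 0,"az": 0},
    {"dx": 0,"dy": 0,"dz": -0.002,"ax": 0,"ay": 0,"az": 0},
    {"dx": 0,"dy": 0,"dz": -0.002,"ax": 0,"ay": 0,"az": 0}
  ]
}}

```text
time_s: 12.55
ee_pos: [0.4897, -0.3568, 0.0931]
tcp_rot: [-3.14, -0.108, 0.0]
contact_force: [0.3, -0.3, 1.0]
opening: 0.351
grip_force: 0.0
```

Request:
{"api": "play_rows", "payload": {
  "steps": [
    {"dx": 0,"dy": 0,"dz": -0.06,"ax": 0,"ay": 0,"az": 0},
    {"dx": 0,"dy": 0,"dz": -0.16,"ax": 0,"ay": 0,"az": 0},
    {"dx": 0,"dy": 0,"dz": -0.3,"ax": 0,"ay": 0,"az": 0},
    {"dx": 0,"dy": 0,"dz": -0.45,"ax": 0,"ay": 0,"az": 0},
    {"dx": 0,"dy": 0,"dz": -0.45,"ax": 0,"ay": 0,"az": 0},
    {"dx": 0,"dy": 0,"dz": -0.45,"ax": 0,"ay": 0,"az": 0}
  ]
}}

```text
time_s: 13.15
ee_pos: [0.4901, -0.357, 0.2292]
tcp_rot: [3.138, 0.108, 0.003]
contact_force: [-0.9, -0.5, -0.1]
opening: 0.352
grip_force: 0.0
```

```bash
python3 go.py "gap(-.072,.0935)" "slot(-.024,.22)"; python3 - <<'E'
from workcell import get_image
import cv2,numpy as np
b=get_image("scene")[90:210,215:295,::-1]
o=get_image("top")[220:300,420:500,::-1];f=lambda b:cv2.resize(b,None,fx=5,fy=5,interpolation=cv2.INTER_CUBIC)
cv2.imwrite("pics/g4.png",np.hstack([f(b),cv2.copyMakeBorder(f(o),0,200,0,0,cv2.BORDER_CONSTANT)]))
E
```

```text
[ 0.4901 -0.357   0.2292] [3.138e+00 1.080e-01 3.000e-03] t 13.15 F [-0.9 -0.5 -0.1] open 0.352450584353658 grip 0.0
gap(-.072,.0935) d [-0.0024 -0.0021  0.4524] a [ 0.0002 -0.0003  0.    ]
slot(-.024,.22) d [ 0.1853 -2.1105  0.0283] a [ 0.0002 -0.0003  0.041 ]
```

View pics/g4.png

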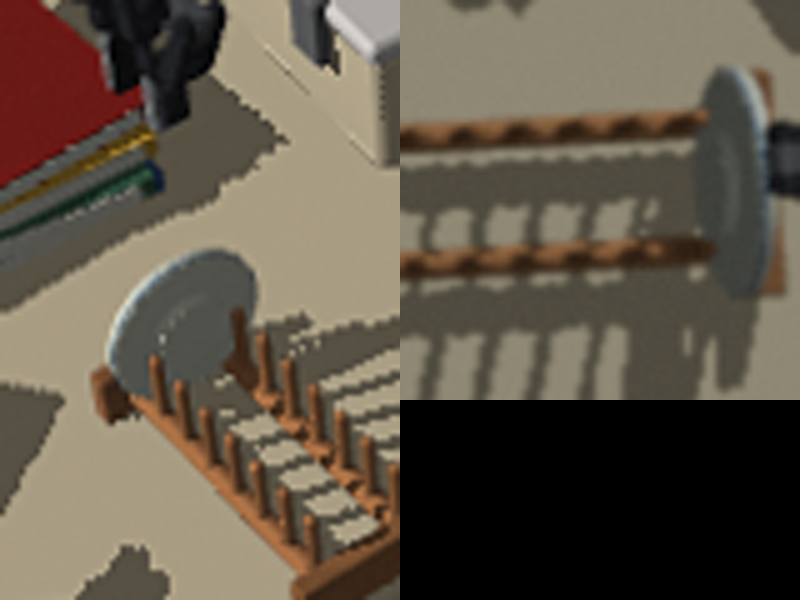

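The first plate is seated upright in the end gap. The next one repeats the same steps.

Request:
{"api": "play_rows", "payload": {
  "steps": [
    {"dx": 0.09,"dy": -1,"dz": 0,"ax": 0,"ay": 0,"az": 0},
    {"dx": 0.09,"dy": -1,"dz": 0,"ax": 0,"ay": 0,"az": 0},
    {"dx": 0.09,"dy": -1,"dz": 0,"ax": 0,"ay": 0,"az": 0},
    {"dx": 0.09,"dy": -1,"dz": 0,"ax": 0,"ay": 0,"az": 0},
    {"dx": 0.09,"dy": -1,"dz": 0,"ax": 0,"ay": 0,"az": 0},
    {"dx": 0.09,"dy": -1,"dz": 0,"ax": 0,"ay": 0,"az": 0},
    {"dx": 0.09,"dy": -1,"dz": 0,"ax": 0,"ay": 0,"az": 0}
  ]
}}

```text
time_s: 13.95
ee_pos: [0.4955, -0.0479, 0.227]
tcp_rot: [-3.136, -0.124, 0.004]
contact_force: [0.8, -0.1, -0.4]
opening: 0.347
grip_force: 0.0
```

Request:
{"api": "play_rows", "payload": {
  "steps": [
    {"dx": 0.09,"dy": -1,"dz": 0,"ax": 0,"ay": 0,"az": 0},
    {"dx": 0.09,"dy": -1,"dz": 0,"ax": 0,"ay": 0,"az": 0},
    {"dx": 0.09,"dy": -1,"dz": 0,"ax": 0,"ay": 0,"az": 0},
    {"dx": 0.09,"dy": -1,"dz": 0,"ax": 0,"ay": 0,"az": 0},
    {"dx": 0.09,"dy": -1,"dz": 0,"ax": 0,"ay": 0,"az": 0},
    {"dx": 0.09,"dy": -1,"dz": 0,"ax": 0,"ay": 0,"az": 0},
    {"dx": 0.09,"dy": -1,"dz": 0,"ax": 0,"ay": 0,"az": 0}
  ]
}}

```text
time_s: 14.65
ee_pos: [0.5005, 0.2531, 0.2265]
tcp_rot: [-3.136, -0.123, 0.004]
contact_force: [0.4, 0.2, -0.2]
opening: 0.349
grip_force: 0.0
```

Request:
{"api": "play_rows", "payload": {
  "steps": [
    {"dx": 0.005,"dy": -0.11,"dz": 0,"ax": 0,"ay": 0,"az": 0.041},
    {"dx": 0.005,"dy": -0.11,"dz": 0.05,"ax": 0,"ay": 0,"az": 0.041},
    {"dx": 0.005,"dy": -0.11,"dz": 0.15,"ax": 0,"ay": 0,"az": 0.041},
    {"dx": 0.005,"dy": -0.11,"dz": 0.25,"ax": 0,"ay": 0,"az": 0.041},
    {"dx": 0.005,"dy": -0.11,"dz": 0.328,"ax": 0,"ay": 0,"az": 0.041},
    {"dx": 0.005,"dy": -0.11,"dz": 0.328,"ax": 0,"ay": 0,"az": 0.041},
    {"dx": 0.005,"dy": -0.11,"dz": 0.328,"ax": 0,"ay": 0,"az": 0.041}
  ]
}}

```text
time_s: 15.35
ee_pos: [0.5014, 0.2778, 0.1293]
tcp_rot: [3.126, -0.297, -0.002]
contact_force: [0.5, -0.2, 1.0]
opening: 0.35
grip_force: 0.0
```

```bash
python3 go.py "slot(-.024,.086)"
```

```text
[0.5014 0.2778 0.1293] [ 3.126e+00 -2.970e-01 -2.000e-03] t 15.35 F [ 0.5 -0.2  1. ] open 0.34963632422785307 grip 0.0
slot(-.024,.086) d [ 0.002  -0.0025  0.1444] a [ 0.0002  0.0002 -0.    ]
```

Request:
{"api": "play_rows", "payload": {
  "steps": [
    {"dx": 0.002,"dy": -0.002,"dz": 0.05,"ax": 0,"ay": 0,"az": 0},
    {"dx": 0.002,"dy": -0.002,"dz": 0.1,"ax": 0,"ay": 0,"az": 0},
    {"dx": 0.002,"dy": -0.002,"dz": 0.144,"ax": 0,"ay": 0,"az": 0},
    {"dx": 0.002,"dy": -0.002,"dz": 0.144,"ax": 0,"ay": 0,"az": 0},
    {"dx": 0.002,"dy": -0.002,"dz": 0.144,"ax": 0,"ay": 0,"az": 0}
  ]
}}

```text
time_s: 15.85
ee_pos: [0.5026, 0.2791, 0.0872]
tcp_rot: [-3.127, 0.296, -0.001]
contact_force: [-0.3, 0.1, 0.1]
opening: 0.347
grip_force: 0.0
```

Request:
{"api": "play_rows", "payload": {
  "jaw": 1,
  "steps": [
    {"dx": 0,"dy": 0,"dz": 0,"ax": 0,"ay": 0,"az": 0},
    {"dx": 0,"dy": 0,"dz": 0,"ax": 0,"ay": 0,"az": 0},
    {"dx": 0,"dy": 0,"dz": 0,"ax": 0,"ay": 0,"az": 0},
    {"dx": 0,"dy": 0,"dz": 0,"ax": 0,"ay": 0,"az": 0},
    {"dx": 0,"dy": 0,"dz": 0,"ax": 0,"ay": 0,"az": 0},
    {"dx": 0,"dy": 0,"dz": 0,"ax": 0,"ay": 0,"az": 0}
  ]
}}

```text
time_s: 16.45
ee_pos: [0.5029, 0.2793, 0.0874]
tcp_rot: [-3.127, 0.296, -0.002]
contact_force: [0.4, 0.1, 7.0]
opening: 0.083
grip_force: 29.8
```

Request:
{"api": "play_rows", "payload": {
  "steps": [
    {"dx": 0,"dy": 0,"dz": -0.02,"ax": 0,"ay": 0,"az": 0},
    {"dx": 0,"dy": 0,"dz": -0.07,"ax": 0,"ay": 0,"az": 0},
    {"dx": 0,"dy": 0,"dz": -0.15,"ax": 0,"ay": 0,"az": 0},
    {"dx": 0,"dy": 0,"dz": -0.25,"ax": 0,"ay": 0,"az": 0},
    {"dx": 0,"dy": 0,"dz": -0.35,"ax": 0,"ay": 0,"az": 0},
    {"dx": 0,"dy": 0,"dz": -0.43,"ax": 0,"ay": 0,"az": 0},
    {"dx": 0,"dy": 0,"dz": -0.48,"ax": 0,"ay": 0,"az": 0},
    {"dx": 0,"dy": 0,"dz": -0.48,"ax": 0,"ay": 0,"az": 0},
    {"dx": 0,"dy": 0,"dz": -0.48,"ax": 0,"ay": 0,"az": 0}
  ]
}}

```text
time_s: 17.35
ee_pos: [0.502, 0.2788, 0.2303]
tcp_rot: [3.127, -0.296, -0.001]
contact_force: [-0.2, -0.3, -2.5]
opening: 0.088
grip_force: 28.8
```

```bash
python3 go.py "gap(-.024,.23)"
```

```text
[0.502  0.2788 0.2303] [ 3.127e+00 -2.960e-01 -1.000e-03] t 17.35 F [-0.2 -0.3 -2.5] open 0.08782075695889625 grip 28.840913772583008
gap(-.024,.23) d [3.1640e-01 1.9334e+00 1.4000e-03] a [ 0.      0.0001 -0.041 ]
```

Request:
{"api": "play_rows", "payload": {
  "steps": [
    {"dx": 0.007,"dy": 0.04,"dz": 0,"ax": 0,"ay": 0,"az": 0},
    {"dx": 0.02,"dy": 0.13,"dz": 0,"ax": 0,"ay": 0,"az": 0},
    {"dx": 0.043,"dy": 0.26,"dz": 0,"ax": 0,"ay": 0,"az": 0},
    {"dx": 0.065,"dy": 0.4,"dz": 0,"ax": 0,"ay": 0,"az": 0},
    {"dx": 0.088,"dy": 0.54,"dz": 0,"ax": 0,"ay": 0,"az": 0},
    {"dx": 0.11,"dy": 0.68,"dz": 0,"ax": 0,"ay": 0,"az": 0},
    {"dx": 0.134,"dy": 0.82,"dz": 0,"ax": 0,"ay": 0,"az": 0},
    {"dx": 0.158,"dy": 0.967,"dz": 0,"ax": 0,"ay": 0,"az": 0}
  ]
}}

```text
time_s: 18.15
ee_pos: [0.4931, -0.0172, 0.2297]
tcp_rot: [3.127, -0.296, -0.003]
contact_force: [1.1, -0.5, -2.2]
opening: 0.083
grip_force: 28.8
```

Request:
{"api": "play_rows", "payload": {
  "steps": [
    {"dx": 0.02,"dy": 0.14,"dz": 0,"ax": 0,"ay": 0,"az": -0.005},
    {"dx": 0.045,"dy": 0.28,"dz": 0,"ax": 0,"ay": 0,"az": -0.01},
    {"dx": 0.07,"dy": 0.42,"dz": 0,"ax": 0,"ay": 0,"az": -0.016},
    {"dx": 0.09,"dy": 0.56,"dz": 0,"ax": 0,"ay": 0,"az": -0.022},
    {"dx": 0.115,"dy": 0.7,"dz": 0,"ax": 0,"ay": 0,"az": -0.029},
    {"dx": 0.135,"dy": 0.82,"dz": 0,"ax": 0,"ay": 0,"az": -0.035},
    {"dx": 0.15,"dy": 0.92,"dz": 0,"ax": 0,"ay": 0,"az": -0.039},
    {"dx": 0.158,"dy": 0.966,"dz": 0.03,"ax": 0,"ay": 0,"az": -0.041},
    {"dx": 0.158,"dy": 0.966,"dz": 0.1,"ax": 0,"ay": 0,"az": -0.041},
    {"dx": 0.158,"dy": 0.966,"dz": 0.18,"ax": 0,"ay": 0,"az": -0.041},
    {"dx": 0.158,"dy": 0.966,"dz": 0.23,"ax": 0,"ay": 0,"az": -0.041},
    {"dx": 0.158,"dy": 0.966,"dz": 0.23,"ax": 0,"ay": 0,"az": -0.041}
  ]
}}

```text
time_s: 19.35
ee_pos: [0.4839, -0.308, 0.1586]
tcp_rot: [-3.137, -0.107, 0.009]
contact_force: [-0.6, 0.3, -1.6]
opening: 0.087
grip_force: 28.7
```

Request:
{"api": "play_rows", "payload": {
  "steps": [
    {"dx": 0,"dy": 0,"dz": 0,"ax": 0,"ay": 0,"az": 0},
    {"dx": 0,"dy": 0,"dz": 0,"ax": 0,"ay": 0,"az": 0}
  ]
}}

```text
time_s: 19.55
ee_pos: [0.4866, -0.3088, 0.1623]
tcp_rot: [3.139, 0.107, 0.001]
contact_force: [1.0, -0.2, -0.8]
opening: 0.089
grip_force: 28.7
```

```bash
python3 go.py "gap(-.024,.16)" "gap(-.024,.095)"
```

```text
[ 0.4866 -0.3088  0.1623] [3.139e+00 1.070e-01 1.000e-03] t 19.55 F [ 1.  -0.2 -0.8] open 0.08858125954609965 grip 28.74646693468094
gap(-.024,.16) d [-0.0008 -0.0003  0.0076] a [ 0.0001 -0.0001 -0.    ]
gap(-.024,.095) d [-0.0009 -0.0004  0.2243] a [ 0.0001 -0.0001 -0.    ]
```

Request:
{"api": "play_rows", "payload": {
  "steps": [
    {"dx": -0.001,"dy": 0,"dz": 0.02,"ax": 0,"ay": 0,"az": 0},
    {"dx": -0.001,"dy": 0,"dz": 0.04,"ax": 0,"ay": 0,"az": 0},
    {"dx": -0.001,"dy": 0,"dz": 0.06,"ax": 0,"ay": 0,"az": 0},
    {"dx": -0.001,"dy": 0,"dz": 0.08,"ax": 0,"ay": 0,"az": 0},
    {"dx": -0.001,"dy": 0,"dz": 0.1,"ax": 0,"ay": 0,"az": 0},
    {"dx": -0.001,"dy": 0,"dz": 0.12,"ax": 0,"ay": 0,"az": 0},
    {"dx": -0.001,"dy": 0,"dz": 0.14,"ax": 0,"ay": 0,"az": 0},
    {"dx": -0.001,"dy": 0,"dz": 0.16,"ax": 0,"ay": 0,"az": 0},
    {"dx": -0.001,"dy": 0,"dz": 0.18,"ax": 0,"ay": 0,"az": 0},
    {"dx": -0.001,"dy": 0,"dz": 0.195,"ax": 0,"ay": 0,"az": 0},
    {"dx": -0.001,"dy": 0,"dz": 0.205,"ax": 0,"ay": 0,"az": 0},
    {"dx": -0.001,"dy": 0,"dz": 0.205,"ax": 0,"ay": 0,"az": 0}
  ]
}}

```text
time_s: 20.75
ee_pos: [0.4861, -0.3083, 0.0998]
tcp_rot: [-3.139, -0.108, 0.001]
contact_force: [-0.5, -0.1, -0.3]
opening: 0.084
grip_force: 28.8
```

Request:
{"api": "play_rows", "payload": {
  "steps": [
    {"dx": 0,"dy": 0,"dz": 0.003,"ax": 0,"ay": 0,"az": 0},
    {"dx": 0,"dy": 0,"dz": 0.006,"ax": 0,"ay": 0,"az": 0},
    {"dx": 0,"dy": 0,"dz": 0.009,"ax": 0,"ay": 0,"az": 0},
    {"dx": 0,"dy": 0,"dz": 0.012,"ax": 0,"ay": 0,"az": 0},
    {"dx": 0,"dy": 0,"dz": 0.012,"ax": 0,"ay": 0,"az": 0},
    {"dx": 0,"dy": 0,"dz": 0.012,"ax": 0,"ay": 0,"az": 0}
  ]
}}

```text
time_s: 21.35
ee_pos: [0.4863, -0.3084, 0.0966]
tcp_rot: [-3.14, -0.108, -0.0]
contact_force: [-0.6, 0.2, -1.3]
opening: 0.087
grip_force: 28.8
```

```bash
python3 go.py "gap(-.024,.095)"
```

```text
[ 0.4863 -0.3084  0.0966] [-3.14  -0.108 -0.   ] t 21.35 F [-0.6  0.2 -1.3] open 0.0872755164777127 grip 28.785399198532104
gap(-.024,.095) d [0.0002 0.0011 0.0052] a [-0. -0.  0.]
```

Request:
{"api": "play_rows", "payload": {
  "steps": [
    {"dx": 0,"dy": 0,"dz": 0.002,"ax": 0,"ay": 0,"az": 0},
    {"dx": 0,"dy": 0,"dz": 0.004,"ax": 0,"ay": 0,"az": 0},
    {"dx": 0,"dy": 0,"dz": 0.005,"ax": 0,"ay": 0,"az": 0},
    {"dx": 0,"dy": 0,"dz": 0.005,"ax": 0,"ay": 0,"az": 0}
  ]
}}

```text
time_s: 21.75
ee_pos: [0.4863, -0.3084, 0.0951]
tcp_rot: [3.14, 0.108, 0.0]
contact_force: [-0.7, -0.2, 0.0]
opening: 0.085
grip_force: 29.0
```

Request:
{"api": "play_rows", "payload": {
  "steps": [
    {"dx": 0,"dy": 0,"dz": 0.0015,"ax": 0,"ay": 0,"az": 0},
    {"dx": 0,"dy": 0,"dz": 0.0025,"ax": 0,"ay": 0,"az": 0},
    {"dx": 0,"dy": 0,"dz": 0.0025,"ax": 0,"ay": 0,"az": 0}
  ]
}}

```text
time_s: 22.05
ee_pos: [0.4863, -0.3086, 0.0949]
tcp_rot: [3.139, 0.108, 0.001]
contact_force: [-2.0, 0.4, 7.2]
opening: 0.091
grip_force: 30.1
```

Contact at 7 N, at the predicted height. Releasing and moving on to the third plate.

Request:
{"api": "play_rows", "payload": {
  "jaw": 0.3,
  "steps": [
    {"dx": 0,"dy": 0,"dz": -0.001,"ax": 0,"ay": 0,"az": 0},
    {"dx": 0,"dy": 0,"dz": -0.001,"ax": 0,"ay": 0,"az": 0},
    {"dx": 0,"dy": 0,"dz": -0.001,"ax": 0,"ay": 0,"az": 0},
    {"dx": 0,"dy": 0,"dz": -0.001,"ax": 0,"ay": 0,"az": 0},
    {"dx": 0,"dy": 0,"dz": -0.001,"ax": 0,"ay": 0,"az": 0}
  ]
}}

```text
time_s: 22.55
ee_pos: [0.4862, -0.3084, 0.0945]
tcp_rot: [-3.14, -0.108, 0.0]
contact_force: [-0.5, 0.0, 0.2]
opening: 0.352
grip_force: 0.0
```

Request:
{"api": "play_rows", "payload": {
  "steps": [
    {"dx": 0,"dy": 0,"dz": -0.06,"ax": 0,"ay": 0,"az": 0},
    {"dx": 0,"dy": 0,"dz": -0.16,"ax": 0,"ay": 0,"az": 0},
    {"dx": 0,"dy": 0,"dz": -0.3,"ax": 0,"ay": 0,"az": 0},
    {"dx": 0,"dy": 0,"dz": -0.45,"ax": 0,"ay": 0,"az": 0},
    {"dx": 0,"dy": 0,"dz": -0.45,"ax": 0,"ay": 0,"az": 0},
    {"dx": 0,"dy": 0,"dz": -0.45,"ax": 0,"ay": 0,"az": 0}
  ]
}}

```text
time_s: 23.15
ee_pos: [0.4866, -0.3086, 0.2306]
tcp_rot: [3.139, 0.108, 0.003]
contact_force: [-0.4, -1.0, -0.6]
opening: 0.354
grip_force: 0.0
```

```bash
python3 go.py "slot(.024,.13)";python3 - <<'E'
from workcell import get_image,models
import numpy as np
get_image("top");get_image("scene")
for c in("top","scene"):
  for n in("plate0","bowl","spoon"):print(c,n,[(np.round(d["position"],3).tolist(),round(d["p"],2)) for d in models.spot_in(c,n)])
E
```

```text
[ 0.4866 -0.3086  0.2306] [3.139e+00 1.080e-01 3.000e-03] t 23.15 F [-0.4 -1.  -0.6] open 0.35373192618816174 grip 0.0
slot(.024,.13) d [ 0.2259 -2.1038  0.3331] a [ 0.0002 -0.0003  0.041 ]
top plate0 [([0.517, 0.335, 0.068], 0.89), ([0.472, -0.305, 0.083], 0.77), ([0.467, -0.357, 0.079], 0.65), ([0.523, 0.371, 0.073], 0.62), ([0.664, 0.428, 0.071], 0.45)]
top bowl [([0.406, 0.051, 0.002], 0.85)]
top spoon [([0.472, -0.087, 0.008], 0.65), ([0.522, 0.372, 0.07], 0.22)]
scene plate0 [([0.499, -0.352, 0.086], 0.81), ([0.522, 0.336, 0.083], 0.74), ([0.529, 0.377, 0.08], 0.67), ([0.49, -0.304, 0.074], 0.66)]
scene bowl [([0.397, 0.046, 0.02], 0.84)]
scene spoon [([0.469, -0.08, 0.013], 0.69)]
```

Request:
{"api": "play_rows", "payload": {
  "steps": [
    {"dx": 0.11,"dy": -1,"dz": 0,"ax": 0,"ay": 0,"az": 0},
    {"dx": 0.11,"dy": -1,"dz": 0,"ax": 0,"ay": 0,"az": 0},
    {"dx": 0.11,"dy": -1,"dz": 0,"ax": 0,"ay": 0,"az": 0},
    {"dx": 0.11,"dy": -1,"dz": 0,"ax": 0,"ay": 0,"az": 0},
    {"dx": 0.11,"dy": -1,"dz": 0,"ax": 0,"ay": 0,"az": 0},
    {"dx": 0.11,"dy": -1,"dz": 0,"ax": 0,"ay": 0,"az": 0},
    {"dx": 0.11,"dy": -1,"dz": 0,"ax": 0,"ay": 0,"az": 0}
  ]
}}

```text
time_s: 24.25
ee_pos: [0.4987, 0.0009, 0.2295]
tcp_rot: [-3.136, -0.124, -0.0]
contact_force: [0.6, -0.3, 0.5]
opening: 0.347
grip_force: 0.0
```

Request:
{"api": "play_rows", "payload": {
  "steps": [
    {"dx": 0.11,"dy": -1,"dz": 0,"ax": 0,"ay": 0,"az": 0},
    {"dx": 0.11,"dy": -1,"dz": 0,"ax": 0,"ay": 0,"az": 0},
    {"dx": 0.11,"dy": -1,"dz": 0,"ax": 0,"ay": 0,"az": 0},
    {"dx": 0.11,"dy": -1,"dz": 0,"ax": 0,"ay": 0,"az": 0},
    {"dx": 0.11,"dy": -1,"dz": 0,"ax": 0,"ay": 0,"az": 0},
    {"dx": 0.11,"dy": -1,"dz": 0,"ax": 0,"ay": 0,"az": 0},
    {"dx": 0.11,"dy": -1,"dz": 0,"ax": 0,"ay": 0,"az": 0}
  ]
}}

```text
time_s: 24.95
ee_pos: [0.5092, 0.3026, 0.2289]
tcp_rot: [-3.135, -0.122, 0.002]
contact_force: [-0.4, 0.2, -0.3]
opening: 0.348
grip_force: 0.0
```

Request:
{"api": "play_rows", "payload": {
  "steps": [
    {"dx": 0.006,"dy": -0.104,"dz": 0,"ax": 0,"ay": 0,"az": 0.041},
    {"dx": 0.006,"dy": -0.104,"dz": 0.05,"ax": 0,"ay": 0,"az": 0.041},
    {"dx": 0.006,"dy": -0.104,"dz": 0.15,"ax": 0,"ay": 0,"az": 0.041},
    {"dx": 0.006,"dy": -0.104,"dz": 0.25,"ax": 0,"ay": 0,"az": 0.041},
    {"dx": 0.006,"dy": -0.104,"dz": 0.333,"ax": 0,"ay": 0,"az": 0.041},
    {"dx": 0.006,"dy": -0.104,"dz": 0.333,"ax": 0,"ay": 0,"az": 0.041},
    {"dx": 0.006,"dy": -0.104,"dz": 0.333,"ax": 0,"ay": 0,"az": 0.041}
  ]
}}

```text
time_s: 25.65
ee_pos: [0.5108, 0.3255, 0.1299]
tcp_rot: [3.127, -0.297, -0.001]
contact_force: [0.5, -0.3, -0.1]
opening: 0.351
grip_force: 0.0
```

```bash
python3 go.py "slot(.024,.086)"
```

```text
[0.5108 0.3255 0.1299] [ 3.127e+00 -2.970e-01 -1.000e-03] t 25.65 F [ 0.5 -0.3 -0.1] open 0.35145380898410195 grip 0.0
slot(.024,.086) d [ 0.0011 -0.0005  0.1462] a [ 0.0001  0.0001 -0.    ]
```

Request:
{"api": "play_rows", "payload": {
  "steps": [
    {"dx": 0.001,"dy": 0,"dz": 0.05,"ax": 0,"ay": 0,"az": 0},
    {"dx": 0.001,"dy": 0,"dz": 0.1,"ax": 0,"ay": 0,"az": 0},
    {"dx": 0.001,"dy": 0,"dz": 0.146,"ax": 0,"ay": 0,"az": 0},
    {"dx": 0.001,"dy": 0,"dz": 0.146,"ax": 0,"ay": 0,"az": 0},
    {"dx": 0.001,"dy": 0,"dz": 0.146,"ax": 0,"ay": 0,"az": 0}
  ]
}}

```text
time_s: 26.15
ee_pos: [0.5112, 0.326, 0.0866]
tcp_rot: [-3.127, 0.296, -0.001]
contact_force: [0.1, -0.7, -0.2]
opening: 0.352
grip_force: 0.0
```

Request:
{"api": "play_rows", "payload": {
  "jaw": 1,
  "steps": [
    {"dx": 0,"dy": 0,"dz": 0,"ax": 0,"ay": 0,"az": 0},
    {"dx": 0,"dy": 0,"dz": 0,"ax": 0,"ay": 0,"az": 0},
    {"dx": 0,"dy": 0,"dz": 0,"ax": 0,"ay": 0,"az": 0},
    {"dx": 0,"dy": 0,"dz": 0,"ax": 0,"ay": 0,"az": 0},
    {"dx": 0,"dy": 0,"dz": 0,"ax": 0,"ay": 0,"az": 0},
    {"dx": 0,"dy": 0,"dz": 0,"ax": 0,"ay": 0,"az": 0}
  ]
}}

```text
time_s: 26.75
ee_pos: [0.5113, 0.3261, 0.0867]
tcp_rot: [-3.127, 0.296, -0.002]
contact_force: [-0.0, -1.2, 7.0]
opening: 0.084
grip_force: 29.7
```

Request:
{"api": "play_rows", "payload": {
  "steps": [
    {"dx": 0,"dy": 0,"dz": -0.02,"ax": 0,"ay": 0,"az": 0},
    {"dx": 0,"dy": 0,"dz": -0.07,"ax": 0,"ay": 0,"az": 0},
    {"dx": 0,"dy": 0,"dz": -0.15,"ax": 0,"ay": 0,"az": 0},
    {"dx": 0,"dy": 0,"dz": -0.25,"ax": 0,"ay": 0,"az": 0},
    {"dx": 0,"dy": 0,"dz": -0.35,"ax": 0,"ay": 0,"az": 0},
    {"dx": 0,"dy": 0,"dz": -0.43,"ax": 0,"ay": 0,"az": 0},
    {"dx": 0,"dy": 0,"dz": -0.48,"ax": 0,"ay": 0,"az": 0},
    {"dx": 0,"dy": 0,"dz": -0.48,"ax": 0,"ay": 0,"az": 0},
    {"dx": 0,"dy": 0,"dz": -0.48,"ax": 0,"ay": 0,"az": 0}
  ]
}}

```text
time_s: 27.65
ee_pos: [0.5105, 0.3257, 0.2295]
tcp_rot: [3.127, -0.296, -0.001]
contact_force: [-0.3, -0.6, -1.5]
opening: 0.084
grip_force: 28.7
```

```bash
python3 go.py "gap(.024,.23)" "gap(.024,.16)"
```

```text
[0.5105 0.3257 0.2295] [ 3.127e+00 -2.960e-01 -1.000e-03] t 27.65 F [-0.3 -0.6 -1.5] open 0.08435575407840405 grip 28.707515001296997
gap(.024,.23) d [ 2.7700e-01  1.9377e+00 -1.2000e-03] a [ 0.      0.0001 -0.041 ]
gap(.024,.16) d [0.2771 1.9376 0.2321] a [ 0.      0.0001 -0.041 ]
```

Request:
{"api": "play_rows", "payload": {
  "steps": [
    {"dx": 0.006,"dy": 0.04,"dz": 0,"ax": 0,"ay": 0,"az": 0},
    {"dx": 0.018,"dy": 0.13,"dz": 0,"ax": 0,"ay": 0,"az": 0},
    {"dx": 0.037,"dy": 0.26,"dz": 0,"ax": 0,"ay": 0,"az": 0},
    {"dx": 0.057,"dy": 0.4,"dz": 0,"ax": 0,"ay": 0,"az": 0},
    {"dx": 0.077,"dy": 0.54,"dz": 0,"ax": 0,"ay": 0,"az": 0},
    {"dx": 0.097,"dy": 0.68,"dz": 0,"ax": 0,"ay": 0,"az": 0},
    {"dx": 0.117,"dy": 0.82,"dz": 0,"ax": 0,"ay": 0,"az": 0},
    {"dx": 0.138,"dy": 0.968,"dz": 0,"ax": 0,"ay": 0,"az": 0}
  ]
}}

```text
time_s: 28.45
ee_pos: [0.4957, 0.0305, 0.229]
tcp_rot: [3.127, -0.296, -0.003]
contact_force: [0.9, -0.6, -1.6]
opening: 0.089
grip_force: 28.7
```

Request:
{"api": "play_rows", "payload": {
  "steps": [
    {"dx": 0.02,"dy": 0.14,"dz": 0,"ax": 0,"ay": 0,"az": -0.005},
    {"dx": 0.04,"dy": 0.28,"dz": 0,"ax": 0,"ay": 0,"az": -0.01},
    {"dx": 0.06,"dy": 0.42,"dz": 0,"ax": 0,"ay": 0,"az": -0.016},
    {"dx": 0.08,"dy": 0.56,"dz": 0,"ax": 0,"ay": 0,"az": -0.022},
    {"dx": 0.1,"dy": 0.7,"dz": 0,"ax": 0,"ay": 0,"az": -0.029},
    {"dx": 0.118,"dy": 0.82,"dz": 0,"ax": 0,"ay": 0,"az": -0.035},
    {"dx": 0.132,"dy": 0.92,"dz": 0,"ax": 0,"ay": 0,"az": -0.039},
    {"dx": 0.139,"dy": 0.97,"dz": 0.03,"ax": 0,"ay": 0,"az": -0.041},
    {"dx": 0.139,"dy": 0.97,"dz": 0.1,"ax": 0,"ay": 0,"az": -0.041},
    {"dx": 0.139,"dy": 0.97,"dz": 0.18,"ax": 0,"ay": 0,"az": -0.041},
    {"dx": 0.139,"dy": 0.97,"dz": 0.232,"ax": 0,"ay": 0,"az": -0.041},
    {"dx": 0.139,"dy": 0.97,"dz": 0.232,"ax": 0,"ay": 0,"az": -0.041}
  ]
}}

```text
time_s: 29.65
ee_pos: [0.4807, -0.2605, 0.1575]
tcp_rot: [-3.137, -0.107, 0.009]
contact_force: [0.8, -0.3, -1.9]
opening: 0.085
grip_force: 28.6
```

Request:
{"api": "play_rows", "payload": {
  "steps": [
    {"dx": 0,"dy": 0,"dz": 0,"ax": 0,"ay": 0,"az": 0},
    {"dx": 0,"dy": 0,"dz": 0,"ax": 0,"ay": 0,"az": 0}
  ]
}}

```text
time_s: 29.85
ee_pos: [0.4834, -0.2611, 0.161]
tcp_rot: [3.139, 0.108, 0.001]
contact_force: [-0.4, -0.2, -1.1]
opening: 0.088
grip_force: 28.6
```

```bash
python3 go.py "gap(.024,.1)" "gap(.024,.0942)"
```

```text
[ 0.4834 -0.2611  0.161 ] [3.139e+00 1.080e-01 1.000e-03] t 29.85 F [-0.4 -0.2 -1.1] open 0.08817206300923183 grip 28.623872101306915
gap(.024,.1) d [-0.0012 -0.001   0.2032] a [ 0.0001 -0.0001 -0.    ]
gap(.024,.0942) d [-0.0012 -0.001   0.2225] a [ 0.0001 -0.0001 -0.    ]
```

Request:
{"api": "play_rows", "payload": {
  "steps": [
    {"dx": -0.001,"dy": -0.001,"dz": 0.02,"ax": 0,"ay": 0,"az": 0},
    {"dx": -0.001,"dy": -0.001,"dz": 0.04,"ax": 0,"ay": 0,"az": 0},
    {"dx": -0.001,"dy": -0.001,"dz": 0.06,"ax": 0,"ay": 0,"az": 0},
    {"dx": -0.001,"dy": -0.001,"dz": 0.08,"ax": 0,"ay": 0,"az": 0},
    {"dx": -0.001,"dy": -0.001,"dz": 0.1,"ax": 0,"ay": 0,"az": 0},
    {"dx": -0.001,"dy": -0.001,"dz": 0.12,"ax": 0,"ay": 0,"az": 0},
    {"dx": -0.001,"dy": -0.001,"dz": 0.14,"ax": 0,"ay": 0,"az": 0},
    {"dx": -0.001,"dy": -0.001,"dz": 0.16,"ax": 0,"ay": 0,"az": 0},
    {"dx": -0.001,"dy": -0.001,"dz": 0.18,"ax": 0,"ay": 0,"az": 0},
    {"dx": -0.001,"dy": -0.001,"dz": 0.195,"ax": 0,"ay": 0,"az": 0},
    {"dx": -0.001,"dy": -0.001,"dz": 0.205,"ax": 0,"ay": 0,"az": 0},
    {"dx": -0.001,"dy": -0.001,"dz": 0.205,"ax": 0,"ay": 0,"az": 0}
  ]
}}

```text
time_s: 31.05
ee_pos: [0.4828, -0.2604, 0.0984]
tcp_rot: [-3.139, -0.108, 0.001]
contact_force: [-0.3, 0.9, -0.6]
opening: 0.088
grip_force: 28.7
```

Request:
{"api": "play_rows", "payload": {
  "steps": [
    {"dx": 0,"dy": 0,"dz": 0.003,"ax": 0,"ay": 0,"az": 0},
    {"dx": 0,"dy": 0,"dz": 0.006,"ax": 0,"ay": 0,"az": 0},
    {"dx": 0,"dy": 0,"dz": 0.009,"ax": 0,"ay": 0,"az": 0},
    {"dx": 0,"dy": 0,"dz": 0.012,"ax": 0,"ay": 0,"az": 0},
    {"dx": 0,"dy": 0,"dz": 0.014,"ax": 0,"ay": 0,"az": 0},
    {"dx": 0,"dy": 0,"dz": 0.014,"ax": 0,"ay": 0,"az": 0}
  ]
}}

```text
time_s: 31.65
ee_pos: [0.483, -0.2605, 0.0947]
tcp_rot: [3.14, 0.108, 0.0]
contact_force: [-1.0, 0.1, 0.9]
opening: 0.086
grip_force: 29.0
```

Request:
{"api": "play_rows", "payload": {
  "steps": [
    {"dx": 0,"dy": 0,"dz": 0.0015,"ax": 0,"ay": 0,"az": 0},
    {"dx": 0,"dy": 0,"dz": 0.003,"ax": 0,"ay": 0,"az": 0},
    {"dx": 0,"dy": 0,"dz": 0.003,"ax": 0,"ay": 0,"az": 0}
  ]
}}

```text
time_s: 31.95
ee_pos: [0.483, -0.2607, 0.0944]
tcp_rot: [3.139, 0.107, 0.001]
contact_force: [-3.6, 0.9, 9.7]
opening: 0.086
grip_force: 30.3
```

Request:
{"api": "play_rows", "payload": {
  "jaw": 0.3,
  "steps": [
    {"dx": 0,"dy": 0,"dz": -0.0015,"ax": 0,"ay": 0,"az": 0},
    {"dx": 0,"dy": 0,"dz": -0.0015,"ax": 0,"ay": 0,"az": 0},
    {"dx": 0,"dy": 0,"dz": -0.0015,"ax": 0,"ay": 0,"az": 0},
    {"dx": 0,"dy": 0,"dz": -0.0015,"ax": 0,"ay": 0,"az": 0},
    {"dx": 0,"dy": 0,"dz": -0.0015,"ax": 0,"ay": 0,"az": 0}
  ]
}}

```text
time_s: 32.45
ee_pos: [0.483, -0.2605, 0.094]
tcp_rot: [-3.14, -0.108, 0.0]
contact_force: [-0.8, 0.7, 0.5]
opening: 0.35
grip_force: 0.0
```

Request:
{"api": "play_rows", "payload": {
  "steps": [
    {"dx": 0,"dy": 0,"dz": -0.06,"ax": 0,"ay": 0,"az": 0},
    {"dx": 0,"dy": 0,"dz": -0.16,"ax": 0,"ay": 0,"az": 0},
    {"dx": 0,"dy": 0,"dz": -0.3,"ax": 0,"ay": 0,"az": 0},
    {"dx": 0,"dy": 0,"dz": -0.45,"ax": 0,"ay": 0,"az": 0},
    {"dx": 0,"dy": 0,"dz": -0.45,"ax": 0,"ay": 0,"az": 0},
    {"dx": 0,"dy": 0,"dz": -0.45,"ax": 0,"ay": 0,"az": 0}
  ]
}}

```text
time_s: 33.05
ee_pos: [0.4834, -0.2607, 0.2302]
tcp_rot: [3.139, 0.108, 0.003]
contact_force: [-0.8, 0.8, -0.2]
opening: 0.352
grip_force: 0.0
```

```bash
python3 go.py "slot(.072,.13)"
```

```text
[ 0.4834 -0.2607  0.2302] [3.139e+00 1.080e-01 3.000e-03] t 33.05 F [-0.8  0.8 -0.2] open 0.35154368125717594 grip 0.0
slot(.072,.13) d [ 0.2665 -2.0983  0.3322] a [ 0.0001 -0.0004  0.041 ]
```

Request:
{"api": "play_rows", "payload": {
  "steps": [
    {"dx": 0.13,"dy": -1,"dz": 0,"ax": 0,"ay": 0,"az": 0},
    {"dx": 0.13,"dy": -1,"dz": 0,"ax": 0,"ay": 0,"az": 0},
    {"dx": 0.13,"dy": -1,"dz": 0,"ax": 0,"ay": 0,"az": 0},
    {"dx": 0.13,"dy": -1,"dz": 0,"ax": 0,"ay": 0,"az": 0},
    {"dx": 0.13,"dy": -1,"dz": 0,"ax": 0,"ay": 0,"az": 0},
    {"dx": 0.13,"dy": -1,"dz": 0,"ax": 0,"ay": 0,"az": 0},
    {"dx": 0.13,"dy": -1,"dz": 0,"ax": 0,"ay": 0,"az": 0}
  ]
}}

```text
time_s: 33.75
ee_pos: [0.5005, 0.0492, 0.2278]
tcp_rot: [-3.136, -0.124, 0.003]
contact_force: [0.2, -0.9, -1.0]
opening: 0.349
grip_force: 0.0
```

Request:
{"api": "play_rows", "payload": {
  "steps": [
    {"dx": 0.13,"dy": -1,"dz": 0,"ax": 0,"ay": 0,"az": 0},
    {"dx": 0.13,"dy": -1,"dz": 0,"ax": 0,"ay": 0,"az": 0},
    {"dx": 0.13,"dy": -1,"dz": 0,"ax": 0,"ay": 0,"az": 0},
    {"dx": 0.13,"dy": -1,"dz": 0,"ax": 0,"ay": 0,"az": 0},
    {"dx": 0.13,"dy": -1,"dz": 0,"ax": 0,"ay": 0,"az": 0},
    {"dx": 0.13,"dy": -1,"dz": 0,"ax": 0,"ay": 0,"az": 0},
    {"dx": 0.13,"dy": -1,"dz": 0,"ax": 0,"ay": 0,"az": 0}
  ]
}}

```text
time_s: 34.45
ee_pos: [0.517, 0.3509, 0.2268]
tcp_rot: [-3.136, -0.121, 0.005]
contact_force: [-0.4, 0.2, -0.4]
opening: 0.35
grip_force: 0.0
```

Request:
{"api": "play_rows", "payload": {
  "steps": [
    {"dx": 0.007,"dy": -0.098,"dz": 0,"ax": 0,"ay": 0,"az": 0.041},
    {"dx": 0.007,"dy": -0.098,"dz": 0.05,"ax": 0,"ay": 0,"az": 0.041},
    {"dx": 0.007,"dy": -0.098,"dz": 0.15,"ax": 0,"ay": 0,"az": 0.041},
    {"dx": 0.007,"dy": -0.098,"dz": 0.25,"ax": 0,"ay": 0,"az": 0.041},
    {"dx": 0.007,"dy": -0.098,"dz": 0.332,"ax": 0,"ay": 0,"az": 0.041},
    {"dx": 0.007,"dy": -0.098,"dz": 0.332,"ax": 0,"ay": 0,"az": 0.041},
    {"dx": 0.007,"dy": -0.098,"dz": 0.332,"ax": 0,"ay": 0,"az": 0.041}
  ]
}}

```text
time_s: 35.15
ee_pos: [0.5195, 0.3722, 0.129]
tcp_rot: [3.126, -0.297, -0.002]
contact_force: [1.2, 0.6, 0.1]
opening: 0.345
grip_force: 0.0
```

```bash
python3 go.py "slot(.072,.086)"
```

```text
[0.5195 0.3722 0.129 ] [ 3.126e+00 -2.970e-01 -2.000e-03] t 35.15 F [1.2 0.6 0.1] open 0.34509153946789956 grip 0.0
slot(.072,.086) d [ 0.0018 -0.0025  0.1432] a [ 0.0003  0.0002 -0.    ]
```

Request:
{"api": "play_rows", "payload": {
  "steps": [
    {"dx": 0.001,"dy": -0.001,"dz": 0.05,"ax": 0,"ay": 0,"az": 0},
    {"dx": 0.001,"dy": -0.001,"dz": 0.1,"ax": 0,"ay": 0,"az": 0},
    {"dx": 0.001,"dy": -0.001,"dz": 0.144,"ax": 0,"ay": 0,"az": 0},
    {"dx": 0.001,"dy": -0.001,"dz": 0.144,"ax": 0,"ay": 0,"az": 0},
    {"dx": 0.001,"dy": -0.001,"dz": 0.144,"ax": 0,"ay": 0,"az": 0}
  ]
}}

```text
time_s: 35.65
ee_pos: [0.5203, 0.3733, 0.087]
tcp_rot: [-3.127, 0.296, -0.001]
contact_force: [0.8, -0.7, 1.2]
opening: 0.351
grip_force: 0.0
```

Request:
{"api": "play_rows", "payload": {
  "jaw": 1,
  "steps": [
    {"dx": 0,"dy": 0,"dz": 0,"ax": 0,"ay": 0,"az": 0},
    {"dx": 0,"dy": 0,"dz": 0,"ax": 0,"ay": 0,"az": 0},
    {"dx": 0,"dy": 0,"dz": 0,"ax": 0,"ay": 0,"az": 0},
    {"dx": 0,"dy": 0,"dz": 0,"ax": 0,"ay": 0,"az": 0},
    {"dx": 0,"dy": 0,"dz": 0,"ax": 0,"ay": 0,"az": 0},
    {"dx": 0,"dy": 0,"dz": 0,"ax": 0,"ay": 0,"az": 0}
  ]
}}

```text
time_s: 36.25
ee_pos: [0.5205, 0.3735, 0.0873]
tcp_rot: [-3.127, 0.296, -0.002]
contact_force: [0.4, 0.8, 5.7]
opening: 0.084
grip_force: 29.2
```

Request:
{"api": "play_rows", "payload": {
  "steps": [
    {"dx": 0,"dy": 0,"dz": -0.02,"ax": 0,"ay": 0,"az": 0},
    {"dx": 0,"dy": 0,"dz": -0.07,"ax": 0,"ay": 0,"az": 0},
    {"dx": 0,"dy": 0,"dz": -0.15,"ax": 0,"ay": 0,"az": 0},
    {"dx": 0,"dy": 0,"dz": -0.25,"ax": 0,"ay": 0,"az": 0},
    {"dx": 0,"dy": 0,"dz": -0.35,"ax": 0,"ay": 0,"az": 0},
    {"dx": 0,"dy": 0,"dz": -0.43,"ax": 0,"ay": 0,"az": 0},
    {"dx": 0,"dy": 0,"dz": -0.48,"ax": 0,"ay": 0,"az": 0},
    {"dx": 0,"dy": 0,"dz": -0.48,"ax": 0,"ay": 0,"az": 0},
    {"dx": 0,"dy": 0,"dz": -0.48,"ax": 0,"ay": 0,"az": 0}
  ]
}}

```text
time_s: 37.15
ee_pos: [0.5197, 0.373, 0.2299]
tcp_rot: [3.127, -0.296, -0.001]
contact_force: [-0.1, -0.0, -1.6]
opening: 0.084
grip_force: 28.1
```

```bash
python3 go.py "gap(.072,.23)" "gap(.072,.16)"
```

```text
[0.5197 0.373  0.2299] [ 3.127e+00 -2.960e-01 -1.000e-03] t 37.15 F [-0.1 -0.  -1.6] open 0.08418006875447571 grip 28.114795088768005
gap(.072,.23) d [2.3580e-01 1.9434e+00 3.0000e-04] a [ 0.0001  0.0001 -0.041 ]
gap(.072,.16) d [0.2359 1.9433 0.2336] a [ 0.0001  0.0001 -0.041 ]
```

Request:
{"api": "play_rows", "payload": {
  "steps": [
    {"dx": 0.005,"dy": 0.04,"dz": 0,"ax": 0,"ay": 0,"az": 0},
    {"dx": 0.015,"dy": 0.13,"dz": 0,"ax": 0,"ay": 0,"az": 0},
    {"dx": 0.03,"dy": 0.26,"dz": 0,"ax": 0,"ay": 0,"az": 0},
    {"dx": 0.048,"dy": 0.4,"dz": 0,"ax": 0,"ay": 0,"az": 0},
    {"dx": 0.065,"dy": 0.54,"dz": 0,"ax": 0,"ay": 0,"az": 0},
    {"dx": 0.082,"dy": 0.68,"dz": 0,"ax": 0,"ay": 0,"az": 0},
    {"dx": 0.1,"dy": 0.82,"dz": 0,"ax": 0,"ay": 0,"az": 0},
    {"dx": 0.118,"dy": 0.97,"dz": 0,"ax": 0,"ay": 0,"az": 0}
  ]
}}

```text
time_s: 37.95
ee_pos: [0.4988, 0.0783, 0.2294]
tcp_rot: [3.127, -0.296, -0.003]
contact_force: [-0.5, -0.3, -1.5]
opening: 0.087
grip_force: 28.1
```

Request:
{"api": "play_rows", "payload": {
  "steps": [
    {"dx": 0.017,"dy": 0.14,"dz": 0,"ax": 0,"ay": 0,"az": -0.005},
    {"dx": 0.034,"dy": 0.28,"dz": 0,"ax": 0,"ay": 0,"az": -0.01},
    {"dx": 0.05,"dy": 0.42,"dz": 0,"ax": 0,"ay": 0,"az": -0.016},
    {"dx": 0.067,"dy": 0.56,"dz": 0,"ax": 0,"ay": 0,"az": -0.022},
    {"dx": 0.084,"dy": 0.7,"dz": 0,"ax": 0,"ay": 0,"az": -0.029},
    {"dx": 0.1,"dy": 0.82,"dz": 0,"ax": 0,"ay": 0,"az": -0.035},
    {"dx": 0.112,"dy": 0.92,"dz": 0,"ax": 0,"ay": 0,"az": -0.039},
    {"dx": 0.118,"dy": 0.973,"dz": 0.03,"ax": 0,"ay": 0,"az": -0.041},
    {"dx": 0.118,"dy": 0.973,"dz": 0.1,"ax": 0,"ay": 0,"az": -0.041},
    {"dx": 0.118,"dy": 0.973,"dz": 0.18,"ax": 0,"ay": 0,"az": -0.041},
    {"dx": 0.118,"dy": 0.973,"dz": 0.232,"ax": 0,"ay": 0,"az": -0.041},
    {"dx": 0.118,"dy": 0.973,"dz": 0.232,"ax": 0,"ay": 0,"az": -0.041}
  ]
}}

```text
time_s: 39.15
ee_pos: [0.4775, -0.2125, 0.1581]
tcp_rot: [-3.138, -0.107, 0.009]
contact_force: [-0.6, 0.1, -1.3]
opening: 0.084
grip_force: 28.0
```

Request:
{"api": "play_rows", "payload": {
  "steps": [
    {"dx": 0,"dy": 0,"dz": 0,"ax": 0,"ay": 0,"az": 0},
    {"dx": 0,"dy": 0,"dz": 0,"ax": 0,"ay": 0,"az": 0}
  ]
}}

```text
time_s: 39.35
ee_pos: [0.4802, -0.2129, 0.1614]
tcp_rot: [3.139, 0.108, 0.001]
contact_force: [0.4, 0.5, -1.5]
opening: 0.093
grip_force: 28.0
```

```bash
python3 go.py "gap(.072,.1)" "gap(.072,.0948)"
```

```text
[ 0.4802 -0.2129  0.1614] [3.139e+00 1.080e-01 1.000e-03] t 39.35 F [ 0.4  0.5 -1.5] open 0.09286977392581827 grip 28.027271926403046
gap(.072,.1) d [-1.600e-03 -1.000e-04  2.047e-01] a [ 0.0001 -0.0001 -0.    ]
gap(.072,.0948) d [-1.60e-03 -1.00e-04  2.22e-01] a [ 0.0001 -0.0001 -0.    ]
```

Request:
{"api": "play_rows", "payload": {
  "steps": [
    {"dx": -0.001,"dy": 0,"dz": 0.02,"ax": 0,"ay": 0,"az": 0},
    {"dx": -0.001,"dy": 0,"dz": 0.04,"ax": 0,"ay": 0,"az": 0},
    {"dx": -0.001,"dy": 0,"dz": 0.06,"ax": 0,"ay": 0,"az": 0},
    {"dx": -0.001,"dy": 0,"dz": 0.08,"ax": 0,"ay": 0,"az": 0},
    {"dx": -0.001,"dy": 0,"dz": 0.1,"ax": 0,"ay": 0,"az": 0},
    {"dx": -0.001,"dy": 0,"dz": 0.12,"ax": 0,"ay": 0,"az": 0},
    {"dx": -0.001,"dy": 0,"dz": 0.14,"ax": 0,"ay": 0,"az": 0},
    {"dx": -0.001,"dy": 0,"dz": 0.16,"ax": 0,"ay": 0,"az": 0},
    {"dx": -0.001,"dy": 0,"dz": 0.18,"ax": 0,"ay": 0,"az": 0},
    {"dx": -0.001,"dy": 0,"dz": 0.195,"ax": 0,"ay": 0,"az": 0},
    {"dx": -0.001,"dy": 0,"dz": 0.205,"ax": 0,"ay": 0,"az": 0},
    {"dx": -0.001,"dy": 0,"dz": 0.205,"ax": 0,"ay": 0,"az": 0}
  ]
}}

```text
time_s: 40.55
ee_pos: [0.4796, -0.2126, 0.0988]
tcp_rot: [-3.139, -0.108, 0.001]
contact_force: [-0.8, 0.9, -1.3]
opening: 0.086
grip_force: 28.1
```

Request:
{"api": "play_rows", "payload": {
  "steps": [
    {"dx": 0,"dy": 0,"dz": 0.003,"ax": 0,"ay": 0,"az": 0},
    {"dx": 0,"dy": 0,"dz": 0.006,"ax": 0,"ay": 0,"az": 0},
    {"dx": 0,"dy": 0,"dz": 0.009,"ax": 0,"ay": 0,"az": 0},
    {"dx": 0,"dy": 0,"dz": 0.012,"ax": 0,"ay": 0,"az": 0},
    {"dx": 0,"dy": 0,"dz": 0.014,"ax": 0,"ay": 0,"az": 0},
    {"dx": 0,"dy": 0,"dz": 0.014,"ax": 0,"ay": 0,"az": 0}
  ]
}}

```text
time_s: 41.15
ee_pos: [0.4798, -0.2128, 0.0952]
tcp_rot: [3.14, 0.108, 0.0]
contact_force: [-0.7, 0.1, 1.0]
opening: 0.084
grip_force: 28.6
```

Request:
{"api": "play_rows", "payload": {
  "steps": [
    {"dx": 0,"dy": 0,"dz": 0.0015,"ax": 0,"ay": 0,"az": 0},
    {"dx": 0,"dy": 0,"dz": 0.0025,"ax": 0,"ay": 0,"az": 0},
    {"dx": 0,"dy": 0,"dz": 0.0025,"ax": 0,"ay": 0,"az": 0}
  ]
}}

```text
time_s: 41.45
ee_pos: [0.4798, -0.2129, 0.095]
tcp_rot: [3.139, 0.108, 0.001]
contact_force: [-2.4, 0.1, 9.9]
opening: 0.087
grip_force: 29.8
```

Request:
{"api": "play_rows", "payload": {
  "jaw": 0.3,
  "steps": [
    {"dx": 0,"dy": 0,"dz": -0.0015,"ax": 0,"ay": 0,"az": 0},
    {"dx": 0,"dy": 0,"dz": -0.0015,"ax": 0,"ay": 0,"az": 0},
    {"dx": 0,"dy": 0,"dz": -0.0015,"ax": 0,"ay": 0,"az": 0},
    {"dx": 0,"dy": 0,"dz": -0.0015,"ax": 0,"ay": 0,"az": 0},
    {"dx": 0,"dy": 0,"dz": -0.0015,"ax": 0,"ay": 0,"az": 0}
  ]
}}

```text
time_s: 41.95
ee_pos: [0.4798, -0.2127, 0.0946]
tcp_rot: [-3.14, -0.108, 0.0]
contact_force: [0.0, -0.4, -0.2]
opening: 0.351
grip_force: 0.0
```

Request:
{"api": "play_rows", "payload": {
  "steps": [
    {"dx": 0,"dy": 0,"dz": -0.06,"ax": 0,"ay": 0,"az": 0},
    {"dx": 0,"dy": 0,"dz": -0.16,"ax": 0,"ay": 0,"az": 0},
    {"dx": 0,"dy": 0,"dz": -0.3,"ax": 0,"ay": 0,"az": 0},
    {"dx": 0,"dy": 0,"dz": -0.45,"ax": 0,"ay": 0,"az": 0},
    {"dx": 0,"dy": 0,"dz": -0.45,"ax": 0,"ay": 0,"az": 0},
    {"dx": 0,"dy": 0,"dz": -0.45,"ax": 0,"ay": 0,"az": 0}
  ]
}}

```text
time_s: 42.55
ee_pos: [0.4802, -0.2128, 0.2307]
tcp_rot: [3.139, 0.108, 0.003]
contact_force: [-0.9, 0.2, -1.5]
opening: 0.35
grip_force: 0.0
```

```bash
cat > seg.py <<'E'
from h import *
from workcell import get_image,arm
def comp(c,box,mask,n):
    x,y,w,h=box;m=mask[y:y+h,x:x+w].astype(np.uint8)
    k,l,s,ct=cv2.connectedComponentsWithStats(m);i=1+np.argmax(s[1:,4]);v,u=np.nonzero(l==i)
    (cx,cy),(a,b),ang=cv2.minAreaRect(np.c_[u,v].astype(np.float32));print(c,n,"area",s[i,4],"bbox",s[i,:4]+[x,y,0,0],"cent",ct[i]+[x,y],"rect",cx+x,cy+y,a,b,ang)
    return np.c_[u+x,v+y]
t=get_image("top").astype(int);cv2.imwrite("pics/t_now.png",t[:,:,::-1].astype(np.uint8))
r,g,b=t[:,:,0],t[:,:,1],t[:,:,2]
q=comp("top",(230,230,110,100),(b-r>8),"bowl")
(cx,cy),rad=cv2.minEnclosingCircle(q.astype(np.float32));print("circle",cx,cy,rad,"rim centre",unproj("top",[[cx,cy]],.042))
x,y=320,235;p=comp("top",(x,y,70,90),(b-r>-12)&(r+g+b>230),"spoon")
d=p-p.mean(0);_,_,V=np.linalg.svd(d,full_matrices=False);s=d@V[0]
e=[p[np.argmin(s)],p[np.argmax(s)]];print("ends",unproj("top",e,.009).round(4).tolist())
w=lambda lo,hi:p[(s>=lo)&(s<=hi)].mean(0)
print("handle pts",[unproj("top",[w(k-2,k+2)],.012).round(4).tolist() for k in np.linspace(s.min()+6,s.max()-6,6)])
E
python3 seg.py; python3 go.py ".455,-.085,.15,0"
```

```text
top bowl area 582 bbox [283 278  27  28] cent [295.78006873 291.86769759] rect 296.0 291.5 27.0 26.0 90.0
circle 295.8653869628906 291.7115478515625 13.758496284484863 rim centre [[0.40481048 0.04752802 0.042     ]]
top spoon area 457 bbox [348 249  19  63] cent [355.94091904 273.90153173] rect 357.0 280.0 62.0 18.0 90.0
ends [[0.502, -0.0899, 0.009], [0.3643, -0.0766, 0.009]]
handle pts [[[0.4873, -0.0843, 0.012]], [[0.4666, -0.0844, 0.012]], [[0.4442, -0.0839, 0.012]], [[0.4212, -0.0826, 0.012]], [[0.3993, -0.0822, 0.012]], [[0.3765, -0.0814, 0.012]]]
[ 0.4796 -0.2125  0.2296] [-3.14  -0.108  0.   ] t 42.6 F [-0.4  0.1 -0. ] open 0.35462257539122516 grip 0.0
.455,-.085,.15,0 d [-0.0524 -0.4297  0.2653] a [-0.      0.      0.0109]
```

All four plates are racked. Now the spoon, still at mid ≈ (0.433, −0.084). The bowl has been nudged to (0.405, 0.048).

Request:
{"api": "play_rows", "payload": {
  "jaw": 0.4,
  "newtons": 30,
  "steps": [
    {"dx": -0.052,"dy": -0.43,"dz": 0,"ax": 0,"ay": 0,"az": 0.016},
    {"dx": -0.052,"dy": -0.43,"dz": 0,"ax": 0,"ay": 0,"az": 0.016},
    {"dx": -0.052,"dy": -0.43,"dz": 0.15,"ax": 0,"ay": 0,"az": 0.016},
    {"dx": -0.052,"dy": -0.43,"dz": 0.3,"ax": 0,"ay": 0,"az": 0.016},
    {"dx": -0.052,"dy": -0.43,"dz": 0.5,"ax": 0,"ay": 0,"az": 0.016},
    {"dx": -0.052,"dy": -0.43,"dz": 0.6,"ax": 0,"ay": 0,"az": 0.016},
    {"dx": -0.052,"dy": -0.43,"dz": 0.6,"ax": 0,"ay": 0,"az": 0.016},
    {"dx": -0.052,"dy": -0.43,"dz": 0.6,"ax": 0,"ay": 0,"az": 0.016}
  ]
}}

```text
time_s: 43.4
ee_pos: [0.4543, -0.085, 0.0493]
tcp_rot: [-3.141, 0.05, 0.006]
contact_force: [-0.9, 0.2, 0.8]
opening: 0.297
grip_force: 0.0
```

```bash
python3 go.py ".455,-.0843,.005,-.033"
```

```text
[ 0.4543 -0.085   0.0493] [-3.141  0.05   0.006] t 43.4 F [-0.9  0.2  0.8] open 0.2968667759135636 grip 0.0
.455,-.0843,.005,-.033 d [ 0.0027 -0.0025  0.1476] a [-0.      0.0006  0.0002]
```

Request:
{"api": "play_rows", "payload": {
  "steps": [
    {"dx": 0.002,"dy": -0.002,"dz": 0.05,"ax": 0,"ay": 0,"az": 0},
    {"dx": 0.002,"dy": -0.002,"dz": 0.1,"ax": 0,"ay": 0,"az": 0},
    {"dx": 0.002,"dy": -0.002,"dz": 0.13,"ax": 0,"ay": 0,"az": 0},
    {"dx": 0.002,"dy": -0.002,"dz": 0.147,"ax": 0,"ay": 0,"az": 0},
    {"dx": 0.002,"dy": -0.002,"dz": 0.147,"ax": 0,"ay": 0,"az": 0},
    {"dx": 0.002,"dy": -0.002,"dz": 0.147,"ax": 0,"ay": 0,"az": 0}
  ]
}}

```text
time_s: 44.0
ee_pos: [0.4575, -0.0819, 0.008]
tcp_rot: [-3.139, 0.045, -0.005]
contact_force: [-2.4, 12.3, 22.4]
opening: 0.301
grip_force: 12.3
```

Request:
{"api": "play_rows", "payload": {
  "jaw": 1,
  "steps": [
    {"dx": 0,"dy": 0,"dz": 0,"ax": 0,"ay": 0,"az": 0},
    {"dx": 0,"dy": 0,"dz": 0,"ax": 0,"ay": 0,"az": 0},
    {"dx": 0,"dy": 0,"dz": 0,"ax": 0,"ay": 0,"az": 0},
    {"dx": 0,"dy": 0,"dz": 0,"ax": 0,"ay": 0,"az": 0},
    {"dx": 0,"dy": 0,"dz": 0,"ax": 0,"ay": 0,"az": 0},
    {"dx": 0,"dy": 0,"dz": 0,"ax": 0,"ay": 0,"az": 0}
  ]
}}

```text
time_s: 44.6
ee_pos: [0.458, -0.0835, 0.0091]
tcp_rot: [-3.141, 0.047, -0.009]
contact_force: [-4.2, 5.6, 36.3]
opening: 0.144
grip_force: 38.2
```

Request:
{"api": "play_rows", "payload": {
  "steps": [
    {"dx": 0,"dy": 0,"dz": -0.05,"ax": 0,"ay": 0,"az": 0},
    {"dx": 0,"dy": 0,"dz": -0.13,"ax": 0,"ay": 0,"az": 0},
    {"dx": 0,"dy": 0,"dz": -0.23,"ax": 0,"ay": 0,"az": 0},
    {"dx": 0,"dy": 0,"dz": -0.3,"ax": 0,"ay": 0,"az": 0},
    {"dx": 0,"dy": 0,"dz": -0.3,"ax": 0,"ay": 0,"az": 0},
    {"dx": 0,"dy": 0,"dz": -0.3,"ax": 0,"ay": 0,"az": 0}
  ]
}}

```text
time_s: 45.2
ee_pos: [0.4566, -0.0846, 0.0969]
tcp_rot: [3.141, -0.05, 0.004]
contact_force: [-0.1, -0.4, -0.9]
opening: 0.057
grip_force: 31.9
```

```bash
python3 go.py ".651,-.0408,.095,.092" ".651,-.0408,.013,.092"
```

```text
[ 0.4566 -0.0846  0.0969] [ 3.141 -0.05   0.004] t 45.2 F [-0.1 -0.4 -0.9] open 0.057319997698618744 grip 31.87610460916403
.651,-.0408,.095,.092 d [ 0.643  -0.1667  0.008 ] a [ 0.     -0.0004 -0.0197]
.651,-.0408,.013,.092 d [ 0.6422 -0.1667  0.2813] a [ 0.     -0.0004 -0.0197]
```

```bash
python3 - <<'E'
from workcell import get_image
import cv2,numpy as np
b=get_image("scene")[165:285,280:400,::-1];t=get_image("top")[220:340,300:380,::-1];f=lambda b,s:cv2.resize(b,None,fx=s,fy=s,interpolation=cv2.INTER_CUBIC)
cv2.imwrite("pics/t_sp.png",get_image("top")[:,:,::-1])
cv2.imwrite("pics/g5.png",np.hstack([f(b,4),f(t,4)]))
E
```

```text
(no output)
```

View pics/g5.png

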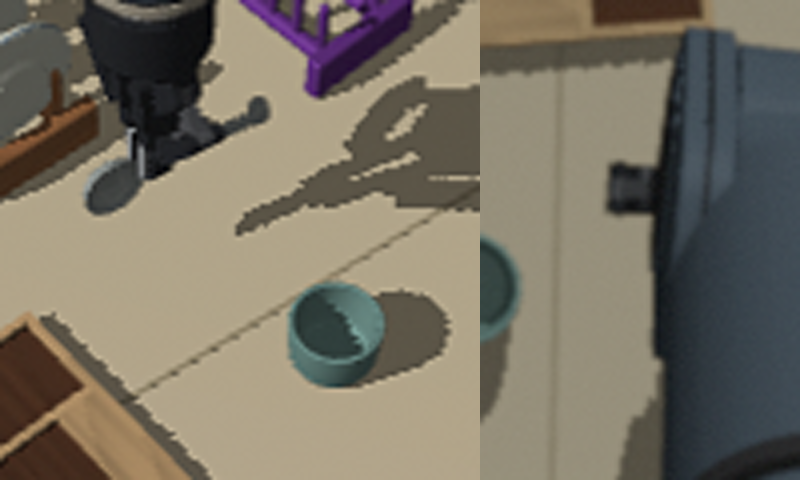

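The spoon has rolled on edge in the grip because a pad met the head. I'll check from pixel values which way the head faces.

```bash
python3 - <<'E'
from workcell import get_image
import cv2,numpy as np
g=cv2.cvtColor(get_image("scene"),cv2.COLOR_RGB2GRAY)
cv2.imwrite("pics/sc_sp.png",g)
print("now");
for y in range(201,221):print(y,*g[y,299:320])
o=cv2.cvtColor(cv2.imread("pics/scene0.png"),cv2.COLOR_BGR2GRAY)
print("orig")
for y in range(222,238):print(y,*o[y,302:320])
from h import *
# predicted head centre / edges if spoon axis at handle in tool
p=np.array([.4566,-.0846,.0969])
print(proj("scene",[p,p+[.026,0,0],p+[.026,0,.022],p+[.026,0,-.022],p+[.048,0,0],p+[.004,0,0],p+[-.092,0,0]]))
E
```

```text
now
201 48 65 75 86 86 84 83 81 107 169 168 168 165 135 40 27 53 18 23 13 18
202 69 87 85 85 84 82 78 106 169 168 166 167 164 135 37 56 113 61 19 20 36
203 87 86 85 82 78 106 170 168 168 166 167 169 167 139 66 55 115 75 36 35 35
204 85 84 81 108 170 168 168 168 168 169 165 145 144 118 68 55 114 76 35 33 30
205 82 78 105 169 169 168 169 162 136 136 103 92 82 67 42 57 113 75 36 31 23
206 107 169 167 168 167 161 129 121 129 119 95 79 55 56 57 78 113 76 35 32 21
207 169 168 167 167 158 129 148 134 109 74 53 61 58 59 53 67 112 76 35 31 20
208 167 166 166 159 137 157 144 101 57 59 59 61 62 61 58 75 113 74 33 30 13
209 165 165 163 155 159 147 108 53 58 59 60 63 65 63 61 70 97 76 51 20 38
210 165 166 164 158 151 112 55 59 58 59 60 67 67 65 62 60 65 93 118 145 172
211 165 164 162 150 114 56 59 60 59 61 64 68 68 66 65 61 85 148 170 168 168
212 165 164 154 142 56 59 62 61 61 67 67 65 66 69 65 77 127 170 168 166 165
213 166 163 138 86 51 62 65 67 65 65 67 67 69 65 59 98 171 168 166 165 165
214 166 162 134 80 56 62 64 66 68 65 65 74 65 63 83 147 169 166 165 166 165
215 166 163 134 49 60 63 64 68 
[... 1088 characters left out ...]
8 152 149 146 131 94 78 78
231 45 57 58 57 79 122 116 115 116 116 124 139 147 146 129 96 77 79
232 103 54 56 58 79 123 119 115 117 116 117 131 147 142 114 79 78 79
233 132 43 54 57 79 124 122 118 116 117 118 128 135 127 97 77 78 78
234 121 138 55 52 56 80 125 121 119 116 121 121 123 114 79 78 78 78
235 146 116 116 62 45 51 58 79 121 105 110 118 99 64 78 77 77 74
236 155 151 131 108 121 102 97 100 108 114 91 77 65 77 76 74 72 99
237 154 155 156 151 126 75 44 59 66 54 61 73 73 73 71 99 159 157
[[317.24187861 206.28528842]
 [308.71497419 211.06159627]
 [308.59881816 205.76730411]
 [308.82798552 216.20551714]
 [301.41309016 215.15348569]
 [315.9372675  207.01591613]
 [346.52803396 189.8977831 ]]
```

Request:
{"api": "play_rows", "payload": {
  "steps": [
    {"dx": 0.1,"dy": -0.1,"dz": -0.3,"ax": 0,"ay": 0,"az": 0},
    {"dx": 0.2,"dy": -0.3,"dz": -0.6,"ax": 0.02,"ay": 0,"az": 0},
    {"dx": 0.2,"dy": -0.3,"dz": -0.6,"ax": 0.04,"ay": 0,"az": 0},
    {"dx": 0.2,"dy": -0.3,"dz": -0.6,"ax": 0.06,"ay": 0,"az": 0},
    {"dx": 0.2,"dy": -0.3,"dz": -0.6,"ax": 0.08,"ay": 0,"az": 0},
    {"dx": 0.2,"dy": -0.3,"dz": -0.6,"ax": 0.1,"ay": 0,"az": 0},
    {"dx": 0.2,"dy": -0.3,"dz": -0.6,"ax": 0.12,"ay": 0,"az": 0},
    {"dx": 0.2,"dy": -0.3,"dz": -0.6,"ax": 0.14,"ay": 0,"az": 0},
    {"dx": 0.2,"dy": -0.3,"dz": -0.6,"ax": 0.15,"ay": 0,"az": 0},
    {"dx": 0.2,"dy": -0.3,"dz": -0.6,"ax": 0.15,"ay": 0,"az": 0},
    {"dx": 0.2,"dy": -0.3,"dz": -0.6,"ax": 0.15,"ay": 0,"az": 0}
  ]
}}

```text
time_s: 46.5
ee_pos: [0.5188, 0.0036, 0.275]
tcp_rot: [-2.2, 0.036, -0.016]
contact_force: [0.2, -0.5, -0.3]
opening: 0.063
grip_force: 31.9
```

```bash
python3 - <<'E'
from workcell import get_image,arm,models
from h import *
s=arm.state();p=np.array(s["ee_pos"]);Rt=R.from_rotvec(s["tcp_rot"]);print(p,Rt.as_matrix().round(2).tolist(),s["opening"])
x=Rt.apply([1,0,0])
for c in("top","scene"):
    im=get_image(c);g=cv2.cvtColor(im,cv2.COLOR_RGB2GRAY)
    u=proj(c,[p+.026*x,p-.09*x]);print(c,u.round(1).tolist())
    cx,cy=np.round(u[0]).astype(int)
    for y in range(cy-13,cy+14):print(y,*g[y,cx-13:cx+14])
    print([(np.round(d["position"],3).tolist(),round(d["p"],2)) for d in models.spot_in(c,"spoon")])
E
```

```text
[0.51880718 0.00355095 0.27501344] [[1.0, -0.02, 0.02], [-0.03, -0.59, 0.81], [-0.0, -0.81, -0.59]] 0.06312023333179251
top [[318.7, 215.5], [315.2, 281.0]]
203 47 49 49 48 51 48 47 48 52 60 71 79 81 87 91 87 83 98 124 121 92 56 46 46 47 47 44
204 48 49 48 47 47 48 48 50 63 83 91 89 79 74 74 77 83 102 122 117 91 58 48 48 47 49 46
205 44 48 46 46 44 48 54 69 81 86 77 68 63 61 57 62 65 76 96 103 87 65 51 49 48 46 52
206 45 48 46 46 48 57 75 90 85 70 62 62 60 62 60 58 60 60 68 83 94 85 62 52 53 52 52
207 46 45 49 47 53 69 86 86 72 63 61 62 63 63 64 64 61 60 57 65 83 98 84 58 50 51 51
208 50 50 50 49 63 86 91 75 64 62 65 64 64 62 62 60 61 60 58 59 75 97 100 67 50 47 48
209 48 46 47 56 79 98 88 72 62 65 64 63 63 63 64 62 60 61 59 59 65 82 99 82 55 47 47
210 48 48 50 66 91 98 83 66 67 73 72 65 63 64 62 63 62 63 62 60 58 73 96 96 65 49 46
211 46 45 53 74 96 95 83 78 86 93 85 68 65 68 62 64 62 66 61 61 58 67 87 98 78 53 49
212 47 47 56 82 106 97 93 103 107 103 85 69 62 62 64 64 63 61 64 62 60 63 83 97 79 58 53
213 50 47 62 92 110 104 101 116 119 113 96 75 69 64 64 63 63 64 62 61 64 61 80 100
[... 3799 characters left out ...]

210 167 165 165 164 163 163 152 134 107 57 47 67 103 118 97 100 120 127 132 164 164 163 163 163 163 163 163
211 165 163 163 163 164 163 164 157 125 123 117 119 105 109 122 115 114 139 165 164 164 163 163 162 163 163 162
212 164 163 163 163 163 163 164 164 164 162 151 146 117 116 135 149 164 164 164 162 163 164 163 163 163 163 163
213 163 163 163 163 162 162 163 163 163 164 164 164 164 164 163 164 164 164 163 163 163 163 163 163 162 163 162
214 163 163 163 164 163 163 163 163 163 163 164 163 163 163 163 164 163 163 163 163 163 162 163 163 163 162 163
215 163 163 162 162 163 163 163 163 163 163 163 163 163 162 164 163 163 162 163 163 163 163 163 163 163 163 163
[([0.536, 0.005, 0.278], 0.57)]
```

The concave side faces up when tilted this way, so I'll lay the spoon on the bench at that tilt so it settles right way up. Then I'll regrip it farther from the head.

```bash
sed -i 's/x,y,z,t=eval(a);/x,y,z,t,*k=[*eval(a),0];/; s/R.from_euler("x",np.pi))/R.from_euler("x",np.pi)*R.from_rotvec([k[0],0,0]))/' go.py; python3 go.py ".475,-.015,.10,-.03,.70" ".475,-.015,.03,-.03,.70"
```

```text
[0.5189 0.0046 0.2764] [-2.2    0.032 -0.018] t 46.7 F [-0.5  0.3 -0.3] open 0.055590657689899736 grip 31.90642584138004
.475,-.015,.10,-.03,.70 d [-0.1452  0.5158  0.29  ] a [-0.0383 -0.0001  0.0002]
.475,-.015,.03,-.03,.70 d [-0.1456  0.7044  0.4274] a [-0.0383 -0.0001  0.0002]
```

Request:
{"api": "play_rows", "payload": {
  "steps": [
    {"dx": -0.07,"dy": 0.15,"dz": 0.1,"ax": -0.02,"ay": 0,"az": 0},
    {"dx": -0.145,"dy": 0.3,"dz": 0.2,"ax": -0.038,"ay": 0,"az": 0},
    {"dx": -0.145,"dy": 0.42,"dz": 0.25,"ax": -0.038,"ay": 0,"az": 0},
    {"dx": -0.145,"dy": 0.516,"dz": 0.29,"ax": -0.038,"ay": 0,"az": 0},
    {"dx": -0.145,"dy": 0.58,"dz": 0.34,"ax": -0.038,"ay": 0,"az": 0},
    {"dx": -0.145,"dy": 0.64,"dz": 0.38,"ax": -0.038,"ay": 0,"az": 0},
    {"dx": -0.145,"dy": 0.67,"dz": 0.4,"ax": -0.038,"ay": 0,"az": 0},
    {"dx": -0.145,"dy": 0.67,"dz": 0.4,"ax": -0.038,"ay": 0,"az": 0},
    {"dx": -0.145,"dy": 0.67,"dz": 0.4,"ax": -0.038,"ay": 0,"az": 0}
  ]
}}

```text
time_s: 47.6
ee_pos: [0.4751, -0.0159, 0.0434]
tcp_rot: [-2.438, 0.038, -0.015]
contact_force: [0.4, -0.1, -0.7]
opening: 0.06
grip_force: 31.9
```

```bash
python3 go.py ".475,-.015,.03,-.03,.70" ".475,-.015,.02,-.03,.70"
```

```text
[ 0.4751 -0.0159  0.0434] [-2.438  0.038 -0.015] t 47.6 F [ 0.4 -0.1 -0.7] open 0.059507776666992356 grip 31.872568548824347
.475,-.015,.03,-.03,.70 d [-0.0005  0.0266  0.0359] a [-0.0006 -0.0002 -0.0001]
.475,-.015,.02,-.03,.70 d [-0.0005  0.0482  0.0613] a [-0.0006 -0.0002 -0.0001]
```

Request:
{"api": "play_rows", "payload": {
  "steps": [
    {"dx": 0,"dy": 0.009,"dz": 0.01,"ax": 0,"ay": 0,"az": 0},
    {"dx": 0,"dy": 0.018,"dz": 0.021,"ax": 0,"ay": 0,"az": 0},
    {"dx": 0,"dy": 0.027,"dz": 0.032,"ax": 0,"ay": 0,"az": 0},
    {"dx": 0,"dy": 0.027,"dz": 0.032,"ax": 0,"ay": 0,"az": 0}
  ]
}}

```text
time_s: 48.0
ee_pos: [0.4746, -0.0161, 0.0296]
tcp_rot: [-2.438, 0.039, -0.014]
contact_force: [0.5, 0.3, -0.1]
opening: 0.055
grip_force: 31.9
```

Request:
{"api": "play_rows", "payload": {
  "steps": [
    {"dx": 0,"dy": 0.0045,"dz": 0.005,"ax": 0,"ay": 0,"az": 0},
    {"dx": 0,"dy": 0.009,"dz": 0.01,"ax": 0,"ay": 0,"az": 0},
    {"dx": 0,"dy": 0.009,"dz": 0.01,"ax": 0,"ay": 0,"az": 0}
  ]
}}

```text
time_s: 48.3
ee_pos: [0.4746, -0.0162, 0.0257]
tcp_rot: [-2.438, 0.039, -0.014]
contact_force: [-0.4, 0.5, 0.1]
opening: 0.059
grip_force: 31.9
```

Request:
{"api": "play_rows", "payload": {
  "steps": [
    {"dx": 0,"dy": 0.0045,"dz": 0.005,"ax": 0,"ay": 0,"az": 0},
    {"dx": 0,"dy": 0.0045,"dz": 0.005,"ax": 0,"ay": 0,"az": 0}
  ]
}}

```text
time_s: 48.5
ee_pos: [0.4746, -0.0163, 0.0237]
tcp_rot: [-2.438, 0.039, -0.014]
contact_force: [0.2, 0.2, -0.1]
opening: 0.06
grip_force: 31.9
```

Request:
{"api": "play_rows", "payload": {
  "steps": [
    {"dx": 0,"dy": 0.0045,"dz": 0.005,"ax": 0,"ay": 0,"az": 0},
    {"dx": 0,"dy": 0.0045,"dz": 0.005,"ax": 0,"ay": 0,"az": 0}
  ]
}}

```text
time_s: 48.7
ee_pos: [0.4746, -0.0163, 0.0217]
tcp_rot: [-2.438, 0.039, -0.014]
contact_force: [-0.4, 0.3, -0.1]
opening: 0.056
grip_force: 31.9
```

Request:
{"api": "play_rows", "payload": {
  "steps": [
    {"dx": 0,"dy": 0.0045,"dz": 0.005,"ax": 0,"ay": 0,"az": 0},
    {"dx": 0,"dy": 0.0045,"dz": 0.005,"ax": 0,"ay": 0,"az": 0}
  ]
}}

```text
time_s: 48.9
ee_pos: [0.4746, -0.0164, 0.0197]
tcp_rot: [-2.438, 0.039, -0.014]
contact_force: [-0.6, -0.1, -0.7]
opening: 0.064
grip_force: 31.9
```

Request:
{"api": "play_rows", "payload": {
  "steps": [
    {"dx": 0,"dy": 0.0045,"dz": 0.005,"ax": 0,"ay": 0,"az": 0},
    {"dx": 0,"dy": 0.0045,"dz": 0.005,"ax": 0,"ay": 0,"az": 0}
  ]
}}

```text
time_s: 49.1
ee_pos: [0.4746, -0.0165, 0.0176]
tcp_rot: [-2.438, 0.039, -0.014]
contact_force: [1.0, -0.0, 0.1]
opening: 0.054
grip_force: 31.9
```

Request:
{"api": "play_rows", "payload": {
  "steps": [
    {"dx": 0,"dy": 0.0045,"dz": 0.005,"ax": 0,"ay": 0,"az": 0},
    {"dx": 0,"dy": 0.0045,"dz": 0.005,"ax": 0,"ay": 0,"az": 0}
  ]
}}

```text
time_s: 49.3
ee_pos: [0.4747, -0.0164, 0.0157]
tcp_rot: [-2.437, 0.039, -0.014]
contact_force: [0.3, -0.5, 0.9]
opening: 0.058
grip_force: 32.0
```

Request:
{"api": "play_rows", "payload": {
  "steps": [
    {"dx": 0,"dy": 0.0045,"dz": 0.005,"ax": 0,"ay": 0,"az": 0},
    {"dx": 0,"dy": 0.0045,"dz": 0.005,"ax": 0,"ay": 0,"az": 0}
  ]
}}

```text
time_s: 49.5
ee_pos: [0.4743, -0.0164, 0.0143]
tcp_rot: [-2.436, 0.038, -0.014]
contact_force: [-3.7, -3.6, 10.0]
opening: 0.058
grip_force: 33.3
```

Request:
{"api": "play_rows", "payload": {
  "steps": [
    {"dx": 0,"dy": 0.0045,"dz": 0.005,"ax": 0,"ay": 0,"az": 0},
    {"dx": 0,"dy": 0.0045,"dz": 0.005,"ax": 0,"ay": 0,"az": 0}
  ]
}}

```text
time_s: 49.7
ee_pos: [0.4744, -0.0165, 0.0133]
tcp_rot: [-2.436, 0.039, -0.015]
contact_force: [-5.5, -8.0, 22.4]
opening: 0.062
grip_force: 35.8
```

Request:
{"api": "play_rows", "payload": {
  "jaw": 0.65,
  "steps": [
    {"dx": 0,"dy": -0.009,"dz": -0.01,"ax": 0,"ay": 0,"az": 0},
    {"dx": 0,"dy": -0.011,"dz": -0.012,"ax": 0,"ay": 0,"az": 0},
    {"dx": 0,"dy": -0.011,"dz": -0.012,"ax": 0,"ay": 0,"az": 0},
    {"dx": 0,"dy": -0.011,"dz": -0.03,"ax": 0,"ay": 0,"az": 0},
    {"dx": 0,"dy": -0.011,"dz": -0.06,"ax": 0,"ay": 0,"az": 0},
    {"dx": 0,"dy": -0.011,"dz": -0.1,"ax": 0,"ay": 0,"az": 0},
    {"dx": 0,"dy": -0.011,"dz": -0.15,"ax": 0,"ay": 0,"az": 0},
    {"dx": 0,"dy": -0.011,"dz": -0.2,"ax": 0,"ay": 0,"az": 0},
    {"dx": 0,"dy": -0.011,"dz": -0.2,"ax": 0,"ay": 0,"az": 0}
  ]
}}

```text
time_s: 50.6
ee_pos: [0.4744, -0.0552, 0.0609]
tcp_rot: [-2.44, 0.04, -0.018]
contact_force: [-0.4, 0.0, 0.6]
opening: 0.176
grip_force: 0.0
```

```bash
python3 go.py ".475,-.08,.25,-.03" ; python3 - <<'E'
from workcell import get_image,models
import numpy as np,cv2
get_image("top");s=get_image("scene");cv2.imwrite("pics/sc6.png",s[:,:,::-1])
for c in("top","scene"):
  for n in("spoon","bowl","plate0"):print(c,n,[(np.round(d["position"],3).tolist(),round(d["p"],2)) for d in models.spot_in(c,n)][:5])
E
```

```text
[ 0.4744 -0.0552  0.0609] [-2.44   0.04  -0.018] t 50.6 F [-0.4  0.   0.6] open 0.17553118076017848 grip 0.0
.475,-.08,.25,-.03 d [ 0.0062 -0.3435 -0.5348] a [-0.1116 -0.0006 -0.0005]
top spoon [([0.493, -0.03, 0.009], 0.75), ([0.625, 0.005, 0.009], 0.64), ([0.664, 0.429, 0.069], 0.2)]
top bowl [([0.405, 0.049, 0.005], 0.58)]
top plate0 [([0.403, 0.05, 0.004], 0.27)]
scene spoon [([0.49, -0.021, 0.011], 0.62), ([0.495, -0.209, 0.071], 0.46)]
scene bowl [([0.398, 0.046, 0.02], 0.6), ([0.713, -0.247, 0.052], 0.47)]
scene plate0 [([0.495, -0.206, 0.072], 0.95), ([0.497, -0.256, 0.084], 0.93), ([0.501, -0.3, 0.088], 0.89), ([0.5, -0.35, 0.091], 0.6)]
```

Request:
{"api": "play_rows", "payload": {
  "jaw": 0.4,
  "steps": [
    {"dx": 0.006,"dy": -0.1,"dz": -0.12,"ax": 0,"ay": 0,"az": 0},
    {"dx": 0.006,"dy": -0.2,"dz": -0.24,"ax": -0.02,"ay": 0,"az": 0},
    {"dx": 0.006,"dy": -0.34,"dz": -0.4,"ax": -0.05,"ay": 0,"az": 0},
    {"dx": 0.006,"dy": -0.6,"dz": -0.4,"ax": -0.08,"ay": 0,"az": 0},
    {"dx": 0.1,"dy": -0.8,"dz": -0.25,"ax": -0.111,"ay": 0,"az": 0},
    {"dx": 0.1,"dy": -0.95,"dz": -0.15,"ax": -0.111,"ay": 0,"az": 0},
    {"dx": 0.1,"dy": -0.95,"dz": 0.0,"ax": -0.111,"ay": 0,"az": 0},
    {"dx": 0.1,"dy": -0.95,"dz": 0.0,"ax": -0.111,"ay": 0,"az": 0},
    {"dx": 0.1,"dy": -0.95,"dz": 0.0,"ax": -0.111,"ay": 0,"az": 0}
  ]
}}

```text
time_s: 51.9
ee_pos: [0.5093, 0.1696, 0.2438]
tcp_rot: [-3.134, 0.039, 0.0]
contact_force: [0.2, -0.1, -0.1]
opening: 0.3
grip_force: 0.0
```

```bash
sed -i 's/x,y=320,235;p=comp("top",(x,y,70,90)/x,y=312,238;p=comp("top",(x,y,50,90)/' seg.py; python3 seg.py; python3 go.py
```

```text
top bowl area 1855 bbox [230 230  33 100] cent [240.3606469 291.2458221] rect 246.0 279.5 99.0 32.0 90.0
circle 246.0 279.5 52.021728515625 rim centre [[0.42875206 0.15613937 0.042     ]]
top spoon area 450 bbox [323 239  19  63] cent [330.10444444 263.99111111] rect 332.0 270.0 62.0 18.0 90.0
ends [[0.5231, -0.0315, 0.009], [0.385, -0.0142, 0.009]]
handle pts [[[0.5083, -0.0271, 0.012]], [[0.4875, -0.0276, 0.012]], [[0.4647, -0.0258, 0.012]], [[0.4416, -0.0246, 0.012]], [[0.4193, -0.0231, 0.012]], [[0.3971, -0.0211, 0.012]]]
[0.5096 0.173  0.2433] [-3.131e+00  3.400e-02  1.000e-03] t 51.95 F [ 0.8  4.3 -0.2] open 0.2978057324075571 grip 0.0
```

```bash
python3 - <<'E'
import cv2
a=cv2.imread("pics/top0.png");n=cv2.imread("pics/t_now.png")
T=a[248:270,346:369]
r=cv2.minMaxLoc(cv2.matchTemplate(n[230:320,300:370],T,cv2.TM_CCOEFF_NORMED));print(r)
g=cv2.cvtColor(n,cv2.COLOR_BGR2GRAY)
for y in range(238,260):print(*g[y,321:345])
E
python3 go.py ".447,-.0247,.06,-.072"
```

```text
(-0.4283434748649597, 0.9702029824256897, (7, 30), (21, 8))
138 145 146 145 144 141 146 146 146 144 143 144 145 145 147 145 147 145 145 145 146 146 146 145
143 146 147 145 145 147 145 141 134 130 128 129 132 134 140 143 146 145 145 145 145 147 145 145
144 146 146 145 145 143 134 121 99 85 83 83 88 98 112 124 139 143 146 146 147 145 144 145
143 145 146 145 139 127 105 82 67 60 59 60 61 64 73 91 117 134 142 147 146 145 145 146
143 145 147 144 131 100 73 61 59 63 61 58 62 60 59 64 83 111 132 144 145 145 147 145
144 145 142 130 104 72 58 60 59 62 62 62 62 62 61 59 62 84 115 137 144 145 145 145
143 145 134 112 78 62 60 59 65 64 71 79 69 63 62 58 59 66 91 124 141 145 146 145
142 141 124 94 79 80 76 80 86 87 96 105 93 83 69 63 60 59 76 112 136 145 146 145
143 140 119 90 93 96 101 114 118 119 122 123 119 110 88 66 59 60 66 97 129 144 146 146
141 136 119 96 102 105 113 121 126 126 126 127 126 124 113 87 68 66 66 90 130 144 145 146
141 136 123 103 106 109 116 122 124 124 123 124 124 126 123 111 87 87 83 89 127 143 146 145
141 136 121 103 109 115 118 122 122 122 123 123 122 122 123 117 102 98 9
[... 425 characters left out ...]
 138 140 140 139 137 134 132 129 125 119 110 118 138 145 146 144 146
112 87 82 89 105 121 130 135 137 137 136 134 133 131 129 122 113 108 114 140 146 146 146 145
126 95 79 83 86 98 117 127 129 128 129 127 128 127 125 116 100 94 108 140 146 145 145 145
133 98 81 82 80 85 93 104 109 117 125 124 123 116 110 97 85 84 106 140 146 145 146 146
133 97 82 81 80 81 82 86 93 103 114 109 99 90 88 82 82 90 115 141 146 146 145 146
133 99 81 82 82 81 81 88 101 116 118 110 85 77 81 81 83 103 136 146 146 145 146 145
[0.5096 0.173  0.2433] [-3.131e+00  3.400e-02  1.000e-03] t 51.95 F [ 0.8  4.3 -0.2] open 0.2978057324075571 grip 0.0
.447,-.0247,.06,-.072 d [-0.1938  0.6694  0.6047] a [-0.0016  0.0002  0.008 ]
```

The match with the original head is 0.97, so the spoon lies right way up. I'll regrip it near mid-handle.

Request:
{"api": "play_rows", "payload": {
  "steps": [
    {"dx": -0.194,"dy": 0.669,"dz": 0,"ax": -0.0015,"ay": 0,"az": 0.008},
    {"dx": -0.194,"dy": 0.669,"dz": 0,"ax": -0.0015,"ay": 0,"az": 0.008},
    {"dx": -0.194,"dy": 0.669,"dz": 0,"ax": -0.0015,"ay": 0,"az": 0.008},
    {"dx": -0.194,"dy": 0.669,"dz": 0,"ax": -0.0015,"ay": 0,"az": 0.008},
    {"dx": -0.194,"dy": 0.669,"dz": 0.15,"ax": -0.0015,"ay": 0,"az": 0.008},
    {"dx": -0.194,"dy": 0.669,"dz": 0.3,"ax": -0.0015,"ay": 0,"az": 0.008},
    {"dx": -0.194,"dy": 0.669,"dz": 0.45,"ax": -0.0015,"ay": 0,"az": 0.008},
    {"dx": -0.194,"dy": 0.669,"dz": 0.6,"ax": -0.0015,"ay": 0,"az": 0.008},
    {"dx": -0.194,"dy": 0.669,"dz": 0.6,"ax": -0.0015,"ay": 0,"az": 0.008},
    {"dx": -0.194,"dy": 0.669,"dz": 0.6,"ax": -0.0015,"ay": 0,"az": 0.008}
  ]
}}

```text
time_s: 52.95
ee_pos: [0.4452, -0.0344, 0.063]
tcp_rot: [3.136, -0.129, -0.005]
contact_force: [0.2, 0.5, 0.8]
opening: 0.302
grip_force: 0.0
```

```bash
python3 go.py ".447,-.0247,.006,-.072"
```

```text
[ 0.4452 -0.0344  0.063 ] [ 3.136 -0.129 -0.005] t 52.95 F [0.2 0.5 0.8] open 0.3016681069139376 grip 0.0
.447,-.0247,.006,-.072 d [ 0.0039 -0.0335  0.1898] a [ 0.0005  0.0004 -0.0016]
```

Request:
{"api": "play_rows", "payload": {
  "steps": [
    {"dx": 0.004,"dy": -0.033,"dz": 0,"ax": 0,"ay": 0,"az": -0.0015},
    {"dx": 0.004,"dy": -0.033,"dz": 0.06,"ax": 0,"ay": 0,"az": -0.0015},
    {"dx": 0.004,"dy": -0.033,"dz": 0.12,"ax": 0,"ay": 0,"az": -0.0015},
    {"dx": 0.004,"dy": -0.033,"dz": 0.12,"ax": 0,"ay": 0,"az": -0.0015},
    {"dx": 0.004,"dy": -0.033,"dz": 0.12,"ax": 0,"ay": 0,"az": -0.0015}
  ]
}}

```text
time_s: 53.45
ee_pos: [0.4488, -0.0241, 0.0285]
tcp_rot: [3.137, -0.113, 0.003]
contact_force: [0.1, 0.4, 1.1]
opening: 0.302
grip_force: 0.0
```

```bash
python3 go.py ".447,-.0247,.006,-.072"
```

```text
[ 0.4488 -0.0241  0.0285] [ 3.137e+00 -1.130e-01  3.000e-03] t 53.45 F [0.1 0.4 1.1] open 0.3022382406543078 grip 0.0
.447,-.0247,.006,-.072 d [-0.0061  0.0022  0.0748] a [ 0.0004 -0.0003  0.    ]
```

Request:
{"api": "play_rows", "payload": {
  "steps": [
    {"dx": -0.004,"dy": 0.002,"dz": 0.03,"ax": 0,"ay": 0,"az": 0},
    {"dx": -0.004,"dy": 0.002,"dz": 0.055,"ax": 0,"ay": 0,"az": 0},
    {"dx": -0.004,"dy": 0.002,"dz": 0.072,"ax": 0,"ay": 0,"az": 0},
    {"dx": -0.004,"dy": 0.002,"dz": 0.072,"ax": 0,"ay": 0,"az": 0},
    {"dx": -0.004,"dy": 0.002,"dz": 0.072,"ax": 0,"ay": 0,"az": 0}
  ]
}}

```text
time_s: 53.95
ee_pos: [0.4465, -0.0252, 0.005]
tcp_rot: [3.136, -0.114, -0.001]
contact_force: [-0.2, 0.4, 0.4]
opening: 0.299
grip_force: 0.0
```

Request:
{"api": "play_rows", "payload": {
  "jaw": 1,
  "newtons": 25,
  "steps": [
    {"dx": 0,"dy": 0,"dz": 0,"ax": 0,"ay": 0,"az": 0},
    {"dx": 0,"dy": 0,"dz": 0,"ax": 0,"ay": 0,"az": 0},
    {"dx": 0,"dy": 0,"dz": 0,"ax": 0,"ay": 0,"az": 0},
    {"dx": 0,"dy": 0,"dz": 0,"ax": 0,"ay": 0,"az": 0},
    {"dx": 0,"dy": 0,"dz": 0,"ax": 0,"ay": 0,"az": 0},
    {"dx": 0,"dy": 0,"dz": 0,"ax": 0,"ay": 0,"az": 0}
  ]
}}

```text
time_s: 54.55
ee_pos: [0.4467, -0.0252, 0.0053]
tcp_rot: [3.136, -0.114, 0.0]
contact_force: [-0.8, 0.5, 4.1]
opening: 0.104
grip_force: 27.0
```

Request:
{"api": "play_rows", "payload": {
  "steps": [
    {"dx": 0,"dy": 0,"dz": -0.05,"ax": 0,"ay": 0,"az": 0},
    {"dx": 0,"dy": 0,"dz": -0.12,"ax": 0,"ay": 0,"az": 0},
    {"dx": 0,"dy": 0,"dz": -0.2,"ax": 0,"ay": 0,"az": 0},
    {"dx": 0,"dy": 0,"dz": -0.2,"ax": 0,"ay": 0,"az": 0},
    {"dx": 0,"dy": 0,"dz": -0.2,"ax": 0,"ay": 0,"az": 0}
  ]
}}

```text
time_s: 55.05
ee_pos: [0.4469, -0.025, 0.0654]
tcp_rot: [3.136, -0.114, 0.001]
contact_force: [-0.4, 0.1, -0.2]
opening: 0.107
grip_force: 26.5
```

```bash
python3 go.py ".622,-.0434,.065,.092"  ".622,-.0434,.03,.092"
```

```text
[ 0.4469 -0.025   0.0654] [ 3.136e+00 -1.140e-01  1.000e-03] t 55.05 F [-0.4  0.1 -0.2] open 0.10666211072334864 grip 26.48434191942215
.622,-.0434,.065,.092 d [0.5865 0.019  0.0019] a [ 0.0005 -0.0001 -0.0262]
.622,-.0434,.03,.092 d [0.5864 0.0186 0.1186] a [ 0.0005 -0.0001 -0.0262]
```

Request:
{"api": "play_rows", "payload": {
  "steps": [
    {"dx": 0.08,"dy": 0.003,"dz": 0,"ax": 0,"ay": 0,"az": -0.005},
    {"dx": 0.2,"dy": 0.007,"dz": 0,"ax": 0,"ay": 0,"az": -0.011},
    {"dx": 0.33,"dy": 0.011,"dz": 0,"ax": 0,"ay": 0,"az": -0.018},
    {"dx": 0.46,"dy": 0.016,"dz": 0,"ax": 0,"ay": 0,"az": -0.024},
    {"dx": 0.55,"dy": 0.019,"dz": 0,"ax": 0,"ay": 0,"az": -0.026},
    {"dx": 0.586,"dy": 0.019,"dz": 0.03,"ax": 0,"ay": 0,"az": -0.026},
    {"dx": 0.586,"dy": 0.019,"dz": 0.08,"ax": 0,"ay": 0,"az": -0.026},
    {"dx": 0.586,"dy": 0.019,"dz": 0.118,"ax": 0,"ay": 0,"az": -0.026},
    {"dx": 0.586,"dy": 0.019,"dz": 0.118,"ax": 0,"ay": 0,"az": -0.026},
    {"dx": 0.586,"dy": 0.019,"dz": 0.118,"ax": 0,"ay": 0,"az": -0.026}
  ]
}}

```text
time_s: 56.05
ee_pos: [0.6202, -0.0434, 0.0292]
tcp_rot: [3.135, 0.143, -0.004]
contact_force: [-0.4, -0.3, 0.2]
opening: 0.103
grip_force: 26.5
```

```bash
python3 go.py ".622,-.0434,.0133,.092"
```

```text
[ 0.6202 -0.0434  0.0292] [ 3.135  0.143 -0.004] t 56.05 F [-0.4 -0.3  0.2] open 0.10332666655620651 grip 26.47072523832321
.622,-.0434,.0133,.092 d [0.0061 0.0005 0.0529] a [ 0.0005  0.0004 -0.0002]
```

Request:
{"api": "play_rows", "payload": {
  "steps": [
    {"dx": 0.005,"dy": 0,"dz": 0.015,"ax": 0,"ay": 0,"az": 0},
    {"dx": 0.005,"dy": 0,"dz": 0.03,"ax": 0,"ay": 0,"az": 0},
    {"dx": 0.005,"dy": 0,"dz": 0.043,"ax": 0,"ay": 0,"az": 0},
    {"dx": 0.005,"dy": 0,"dz": 0.05,"ax": 0,"ay": 0,"az": 0},
    {"dx": 0.005,"dy": 0,"dz": 0.05,"ax": 0,"ay": 0,"az": 0}
  ]
}}

```text
time_s: 56.55
ee_pos: [0.6228, -0.0435, 0.0144]
tcp_rot: [3.135, 0.142, -0.002]
contact_force: [-0.5, -0.3, -0.5]
opening: 0.104
grip_force: 26.5
```

Request:
{"api": "play_rows", "payload": {
  "jaw": 0.5,
  "steps": [
    {"dx": 0,"dy": 0,"dz": 0,"ax": 0,"ay": 0,"az": 0},
    {"dx": 0,"dy": 0,"dz": 0,"ax": 0,"ay": 0,"az": 0},
    {"dx": 0,"dy": 0,"dz": 0,"ax": 0,"ay": 0,"az": 0},
    {"dx": 0,"dy": 0,"dz": -0.03,"ax": 0,"ay": 0,"az": 0},
    {"dx": 0,"dy": 0,"dz": -0.1,"ax": 0,"ay": 0,"az": 0},
    {"dx": 0,"dy": 0,"dz": -0.25,"ax": 0,"ay": 0,"az": 0},
    {"dx": 0,"dy": 0,"dz": -0.4,"ax": 0,"ay": 0,"az": 0},
    {"dx": 0,"dy": 0,"dz": -0.4,"ax": 0,"ay": 0,"az": 0},
    {"dx": 0,"dy": 0,"dz": -0.4,"ax": 0,"ay": 0,"az": 0}
  ]
}}

```text
time_s: 57.45
ee_pos: [0.6239, -0.0431, 0.1367]
tcp_rot: [3.135, 0.142, 0.004]
contact_force: [-1.1, 0.3, -1.0]
opening: 0.249
grip_force: 0.0
```

```bash
sed -i 's/"top",(230,230,110,100),(b-r>8)/"top",(265,255,70,70),(b-r>8)/' seg.py; python3 seg.py 2>&1 | head -2; python3 go.py ".434,.05,.1,1.57" ".434,.05,.1,-1.57"
```

```text
top bowl area 1276 bbox [314 255  21  70] cent [325.05329154 292.89028213] rect 324.0 289.5 69.0 20.0 90.0
circle 324.0 289.5 35.92015075683594 rim centre [[ 0.41088489 -0.01314395  0.042     ]]
[ 0.6229 -0.0431  0.1352] [3.135 0.142 0.   ] t 57.5 F [ 0.2 -0.  -0.5] open 0.25138496677282385 grip 0.0
.434,.05,.1,1.57 d [-0.5991 -0.3664  0.1163] a [ 0.0004  0.0004 -0.2354]
.434,.05,.1,-1.57 d [-0.5991 -0.3664  0.1163] a [ 0.0004 -0.0004  0.2643]
```

```bash
python3 go.py ".431,.0475,.09,1.57,.16" ".431,.0475,.135,1.57,.16"
```

```text
[ 0.6229 -0.0431  0.1352] [3.135 0.142 0.   ] t 57.5 F [ 0.2 -0.  -0.5] open 0.25138496677282385 grip 0.0
.431,.0475,.09,1.57,.16 d [-0.6098 -0.3591  0.1497] a [ 0.021  -0.0185 -0.2349]
.431,.0475,.135,1.57,.16 d [-6.098e-01 -3.586e-01 -3.000e-04] a [ 0.021  -0.0185 -0.2349]
```

Request:
{"api": "play_rows", "payload": {
  "steps": [
    {"dx": -0.3,"dy": -0.18,"dz": 0,"ax": 0.021,"ay": -0.0185,"az": -0.235},
    {"dx": -0.61,"dy": -0.359,"dz": 0,"ax": 0.021,"ay": -0.0185,"az": -0.235},
    {"dx": -0.61,"dy": -0.359,"dz": 0,"ax": 0.021,"ay": -0.0185,"az": -0.235},
    {"dx": -0.61,"dy": -0.359,"dz": 0,"ax": 0.021,"ay": -0.0185,"az": -0.235},
    {"dx": -0.61,"dy": -0.359,"dz": 0,"ax": 0.021,"ay": -0.0185,"az": -0.235},
    {"dx": -0.61,"dy": -0.359,"dz": 0,"ax": 0.021,"ay": -0.0185,"az": -0.235},
    {"dx": -0.61,"dy": -0.359,"dz": 0,"ax": 0.021,"ay": -0.0185,"az": -0.235},
    {"dx": -0.61,"dy": -0.359,"dz": 0,"ax": 0.021,"ay": -0.0185,"az": -0.235},
    {"dx": -0.61,"dy": -0.359,"dz": 0.1,"ax": 0.021,"ay": -0.0185,"az": -0.235},
    {"dx": -0.61,"dy": -0.359,"dz": 0.15,"ax": 0.021,"ay": -0.0185,"az": -0.235},
    {"dx": -0.61,"dy": -0.359,"dz": 0.15,"ax": 0.021,"ay": -0.0185,"az": -0.235},
    {"dx": -0.61,"dy": -0.359,"dz": 0.15,"ax": 0.021,"ay": -0.0185,"az": -0.235}
  ]
}}

```text
time_s: 58.7
ee_pos: [0.4304, 0.0474, 0.0891]
tcp_rot: [-2.141, -2.132, 0.174]
contact_force: [-0.0, -0.1, 0.3]
opening: 0.252
grip_force: 0.0
```

Request:
{"api": "play_rows", "payload": {
  "steps": [
    {"dx": 0,"dy": 0,"dz": 0,"ax": 0,"ay": 0,"az": 0},
    {"dx": 0,"dy": 0,"dz": 0,"ax": 0,"ay": 0,"az": 0},
    {"dx": 0,"dy": 0,"dz": 0,"ax": 0,"ay": 0,"az": 0}
  ]
}}

```text
time_s: 59.0
ee_pos: [0.4313, 0.0474, 0.0902]
tcp_rot: [-2.14, -2.137, 0.171]
contact_force: [-0.1, -0.2, 0.9]
opening: 0.248
grip_force: 0.0
```

```bash
python3 go.py ".431,.0475,.06,1.57,.16" ".431,.0475,.024,1.57,.16";python3 - <<'E'
from workcell import get_image,models
import numpy as np
get_image("top");get_image("scene")
for c in("top","scene"):
  for n in("spoon","bowl"):print(c,n,[(np.round(d["position"],3).tolist(),round(d["p"],2)) for d in models.spot_in(c,n)][:2])
E
```

```text
[0.4313 0.0474 0.0902] [-2.14  -2.137  0.171] t 59.0 F [-0.1 -0.2  0.9] open 0.2476205949782824 grip 0.0
.431,.0475,.06,1.57,.16 d [0.0003 0.0148 0.0994] a [ 0.0001  0.0001 -0.0001]
.431,.0475,.024,1.57,.16 d [0.0003 0.0339 0.2179] a [ 0.0001  0.0001 -0.0001]
top spoon [([0.669, -0.043, 0.016], 0.9), ([0.639, -0.004, 0.007], 0.66)]
top bowl []
scene spoon [([0.67, -0.044, 0.02], 0.74)]
scene bowl [([0.397, 0.048, 0.019], 0.69)]
```

Request:
{"api": "play_rows", "payload": {
  "steps": [
    {"dx": 0,"dy": 0.008,"dz": 0.05,"ax": 0,"ay": 0,"az": 0},
    {"dx": 0,"dy": 0.015,"dz": 0.1,"ax": 0,"ay": 0,"az": 0},
    {"dx": 0,"dy": 0.022,"dz": 0.145,"ax": 0,"ay": 0,"az": 0},
    {"dx": 0,"dy": 0.029,"dz": 0.185,"ax": 0,"ay": 0,"az": 0},
    {"dx": 0,"dy": 0.034,"dz": 0.218,"ax": 0,"ay": 0,"az": 0},
    {"dx": 0,"dy": 0.034,"dz": 0.218,"ax": 0,"ay": 0,"az": 0},
    {"dx": 0,"dy": 0.034,"dz": 0.218,"ax": 0,"ay": 0,"az": 0}
  ]
}}

```text
time_s: 60.0
ee_pos: [0.4306, 0.0475, 0.0234]
tcp_rot: [-2.138, -2.137, 0.173]
contact_force: [0.6, 0.2, 0.8]
opening: 0.247
grip_force: 0.0
```

Request:
{"api": "play_rows", "payload": {
  "jaw": 1,
  "newtons": 22,
  "steps": [
    {"dx": 0,"dy": 0,"dz": 0,"ax": 0,"ay": 0,"az": 0},
    {"dx": 0,"dy": 0,"dz": 0,"ax": 0,"ay": 0,"az": 0},
    {"dx": 0,"dy": 0,"dz": 0,"ax": 0,"ay": 0,"az": 0},
    {"dx": 0,"dy": 0,"dz": 0,"ax": 0,"ay": 0,"az": 0},
    {"dx": 0,"dy": 0,"dz": 0,"ax": 0,"ay": 0,"az": 0},
    {"dx": 0,"dy": 0,"dz": 0,"ax": 0,"ay": 0,"az": 0}
  ]
}}

```text
time_s: 60.6
ee_pos: [0.4307, 0.0474, 0.0234]
tcp_rot: [-2.138, -2.137, 0.172]
contact_force: [0.1, -0.5, -0.7]
opening: 0.07
grip_force: 22.6
```

Request:
{"api": "play_rows", "payload": {
  "steps": [
    {"dx": 0,"dy": -0.008,"dz": -0.05,"ax": 0,"ay": 0,"az": 0},
    {"dx": 0,"dy": -0.016,"dz": -0.1,"ax": 0,"ay": 0,"az": 0},
    {"dx": 0,"dy": -0.024,"dz": -0.15,"ax": 0,"ay": 0,"az": 0},
    {"dx": 0,"dy": -0.032,"dz": -0.2,"ax": 0,"ay": 0,"az": 0},
    {"dx": 0,"dy": -0.032,"dz": -0.2,"ax": 0,"ay": 0,"az": 0},
    {"dx": 0,"dy": -0.032,"dz": -0.2,"ax": 0,"ay": 0,"az": 0}
  ]
}}

```text
time_s: 61.2
ee_pos: [0.4309, 0.0473, 0.084]
tcp_rot: [-2.139, -2.138, 0.172]
contact_force: [-0.4, -0.2, -1.0]
opening: 0.076
grip_force: 22.5
```

```bash
python3 go.py ".6477,.0378,.083,1.57,.16" ".6477,.0378,.04,1.57,.16"
```

```text
[0.4309 0.0473 0.084 ] [-2.139 -2.138  0.172] t 61.2 F [-0.4 -0.2 -1. ] open 0.0757381683951043 grip 22.539766386762494
.6477,.0378,.083,1.57,.16 d [-0.0314  0.714  -0.1117] a [0.     0.0001 0.    ]
.6477,.0378,.04,1.57,.16 d [-0.0314  0.7368  0.0298] a [0.     0.0001 0.    ]
```

Request:
{"api": "play_rows", "payload": {
  "steps": [
    {"dx": -0.005,"dy": 0.1,"dz": -0.016,"ax": 0,"ay": 0,"az": 0},
    {"dx": -0.01,"dy": 0.23,"dz": -0.036,"ax": 0,"ay": 0,"az": 0},
    {"dx": -0.016,"dy": 0.37,"dz": -0.058,"ax": 0,"ay": 0,"az": 0},
    {"dx": -0.022,"dy": 0.5,"dz": -0.078,"ax": 0,"ay": 0,"az": 0},
    {"dx": -0.028,"dy": 0.63,"dz": -0.099,"ax": 0,"ay": 0,"az": 0},
    {"dx": -0.031,"dy": 0.7,"dz": -0.11,"ax": 0,"ay": 0,"az": 0},
    {"dx": -0.031,"dy": 0.72,"dz": -0.07,"ax": 0,"ay": 0,"az": 0},
    {"dx": -0.031,"dy": 0.73,"dz": -0.01,"ax": 0,"ay": 0,"az": 0},
    {"dx": -0.031,"dy": 0.737,"dz": 0.03,"ax": 0,"ay": 0,"az": 0},
    {"dx": -0.031,"dy": 0.737,"dz": 0.03,"ax": 0,"ay": 0,"az": 0},
    {"dx": -0.031,"dy": 0.737,"dz": 0.03,"ax": 0,"ay": 0,"az": 0}
  ]
}}

```text
time_s: 62.3
ee_pos: [0.6469, 0.0381, 0.0396]
tcp_rot: [-2.137, -2.137, 0.174]
contact_force: [0.7, -0.4, -0.7]
opening: 0.077
grip_force: 22.6
```

```bash
python3 go.py ".6477,.0378,.032,1.57,.16"
```

```text
[0.6469 0.0381 0.0396] [-2.137 -2.137  0.174] t 62.3 F [ 0.7 -0.4 -0.7] open 0.07674591719490463 grip 22.581061567834695
.6477,.0378,.032,1.57,.16 d [-0.0011  0.0069  0.0244] a [-0.0003  0.0001  0.0001]
```

Request:
{"api": "play_rows", "payload": {
  "steps": [
    {"dx": 0,"dy": 0.002,"dz": 0.008,"ax": 0,"ay": 0,"az": 0},
    {"dx": 0,"dy": 0.004,"dz": 0.016,"ax": 0,"ay": 0,"az": 0},
    {"dx": 0,"dy": 0.005,"dz": 0.022,"ax": 0,"ay": 0,"az": 0},
    {"dx": 0,"dy": 0.006,"dz": 0.026,"ax": 0,"ay": 0,"az": 0},
    {"dx": 0,"dy": 0.006,"dz": 0.026,"ax": 0,"ay": 0,"az": 0}
  ]
}}

```text
time_s: 62.8
ee_pos: [0.6481, 0.038, 0.0318]
tcp_rot: [-2.138, -2.137, 0.172]
contact_force: [0.0, 0.7, -1.0]
opening: 0.076
grip_force: 22.6
```

Request:
{"api": "play_rows", "payload": {
  "jaw": 0.55,
  "steps": [
    {"dx": 0,"dy": 0,"dz": 0,"ax": 0,"ay": 0,"az": 0},
    {"dx": 0,"dy": 0,"dz": 0,"ax": 0,"ay": 0,"az": 0},
    {"dx": 0,"dy": 0,"dz": 0,"ax": 0,"ay": 0,"az": 0},
    {"dx": 0,"dy": 0,"dz": -0.03,"ax": 0,"ay": 0,"az": 0},
    {"dx": 0,"dy": 0,"dz": -0.1,"ax": 0,"ay": 0,"az": 0},
    {"dx": 0,"dy": 0,"dz": -0.25,"ax": 0,"ay": 0,"az": 0},
    {"dx": 0,"dy": 0,"dz": -0.4,"ax": 0,"ay": 0,"az": 0},
    {"dx": 0,"dy": 0,"dz": -0.55,"ax": 0,"ay": 0,"az": 0},
    {"dx": 0,"dy": 0,"dz": -0.55,"ax": 0,"ay": 0,"az": 0},
    {"dx": 0,"dy": 0,"dz": -0.55,"ax": 0,"ay": 0,"az": 0}
  ]
}}

```text
time_s: 63.8
ee_pos: [0.6752, 0.0383, 0.1965]
tcp_rot: [-2.14, -2.139, 0.169]
contact_force: [-0.4, 0.6, -0.6]
opening: 0.222
grip_force: 0.0
```

```bash
python3 go.py ".55,.3,.25,1.2"
```

```text
[0.6752 0.0383 0.1965] [-2.14  -2.139  0.169] t 63.8 F [-0.4  0.6 -0.6] open 0.22152333403181487 grip 0.0
.55,.3,.25,1.2 d [ 0.8721 -0.4403 -0.1105] a [-0.0248  0.0046  0.0588]
```

Now I'll move clear and verify everything numerically.

Request:
{"api": "play_rows", "payload": {
  "steps": [
    {"dx": 0.3,"dy": -0.15,"dz": -0.1,"ax": -0.025,"ay": 0,"az": 0},
    {"dx": 0.87,"dy": -0.44,"dz": -0.11,"ax": -0.025,"ay": 0,"az": 0},
    {"dx": 0.87,"dy": -0.44,"dz": -0.11,"ax": -0.025,"ay": 0,"az": 0},
    {"dx": 0.87,"dy": -0.44,"dz": -0.11,"ax": -0.025,"ay": 0,"az": 0},
    {"dx": 0.87,"dy": -0.44,"dz": -0.11,"ax": -0.025,"ay": 0,"az": 0},
    {"dx": 0.87,"dy": -0.44,"dz": -0.11,"ax": -0.025,"ay": 0,"az": 0},
    {"dx": 0.87,"dy": -0.44,"dz": -0.11,"ax": -0.025,"ay": 0,"az": 0},
    {"dx": 0.87,"dy": -0.44,"dz": -0.11,"ax": -0.025,"ay": 0,"az": 0},
    {"dx": 0.87,"dy": -0.44,"dz": -0.11,"ax": -0.025,"ay": 0,"az": 0}
  ]
}}

```text
time_s: 64.7
ee_pos: [0.5498, 0.2975, 0.2473]
tcp_rot: [-2.222, -2.218, 0.008]
contact_force: [-0.1, -0.6, -0.2]
opening: 0.227
grip_force: 0.0
```

```bash
python3 - <<'E'
from workcell import get_image,models,arm
from h import *
t=get_image("top");s=get_image("scene");cv2.imwrite("pics/tf.png",t[:,:,::-1]);cv2.imwrite("pics/sf.png",s[:,:,::-1])
for c in("top","scene"):
  for n in("spoon","bowl","plate0"):print(c,n,[(np.round(d["position"],3).tolist(),round(d["p"],2)) for d in models.spot_in(c,n)][:5])
t=t.astype(int);r,g,b=t[...,0],t[...,1],t[...,2]
u=proj("top",[[.6215,.0378,.05]])[0].astype(int)
m=((b-r>8)*255).astype(np.uint8);m2=np.zeros_like(m);m2[u[1]-28:u[1]+28,u[0]-28:u[0]+28]=m[u[1]-28:u[1]+28,u[0]-28:u[0]+28]
v,w=np.nonzero(m2);(cx,cy),rad=cv2.minEnclosingCircle(np.c_[w,v].astype(np.float32));el=cv2.fitEllipse(cv2.convexHull(np.c_[w,v].astype(np.int32)))
print("bowl",len(v),rad,el,unproj("top",[[cx,cy]],.05))
# spoon: grey pixels within the long recess
q=proj("top",place([.6246,.004,.0921],[[.076,-.016,.014],[.076,-.078,.014],[-.076,-.078,.014],[-.076,-.016,.014]])).astype(np.int32)
z=np.zeros(m.shape,np.uint8);cv2.fillPoly(z,[q],1)
k=(z>0)&(b-r>-8)&(r+g+b>170);n,l,st,_=cv2.connectedComponentsWithStats(k.astype(np.uint8));i=1+np.argmax(st[1:,4]);v,w=np.nonzero(l==i)
P=unproj("top",np.c_[w,v],.018);d=P[:,:2]-P[:,:2].mean(0);V=np.linalg.svd(d,full_matrices=False)[2][0];e=d@V
print("spoon n",len(v),"dir",V,"ends",P[e.argmin()],P[e.argmax()])
o=cv2.imread("pics/top0.png");T=o[248:270,346:369];print(cv2.minMaxLoc(cv2.matchTemplate(cv2.imread("pics/tf.png")[150:250,320:370],T,cv2.TM_CCOEFF_NORMED)))
print(arm.state()["time_s"])
E
```

```text
top spoon [([0.669, -0.045, 0.018], 0.65)]
top bowl [([0.622, 0.037, 0.016], 0.64), ([0.479, -0.212, 0.093], 0.3)]
top plate0 [([0.488, -0.353, 0.087], 0.9), ([0.485, -0.254, 0.087], 0.84), ([0.48, -0.304, 0.086], 0.82), ([0.478, -0.211, 0.091], 0.69)]
scene spoon [([0.667, -0.043, 0.02], 0.78)]
scene bowl [([0.618, 0.029, 0.028], 0.83)]
scene plate0 [([0.496, -0.3, 0.082], 0.97), ([0.5, -0.354, 0.088], 0.82), ([0.49, -0.255, 0.08], 0.61), ([0.482, -0.207, 0.077], 0.61)]
bowl 612 14.065482139587402 ((303.2894592285156, 193.17552185058594), (27.446533203125, 28.013328552246094), 2.2368600368499756) [[0.61855737 0.0361519  0.05      ]]
spoon n 525 dir [-0.99576698 -0.09191361] ends [ 0.70004936 -0.03238502  0.018     ] [ 0.56082597 -0.05493322  0.018     ]
(-0.3745953440666199, 0.4568043649196625, (4, 16), (12, 6))
65.1
```

```bash
python3 -c "
from workcell import order
print(order.hand_in())"
```

```text
the job is handed in; nothing more can be done
None
```

I handed the job in at about 65 s: by my last camera check all four plates stand in the rack two gaps apart, with the bowl and the spoon centred in their tray recesses; the spoon rolled on edge at first and was laid down and regripped, right way up by a bench check, and the hand-in returned no verdict.

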